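# Turn the half-chopped tail board over against the stop

### The arm

A 6-joint arm with a two-finger parallel gripper is mounted at the origin on the work surface. World frame = base frame: x ahead of the robot, y to its left, z up, the work surface at z = 0. Lengths are in mm, angles in rad, forces in N, time in s.
With the tool pointing down it reaches from about 350 to 875 mm from the base axis. Payload 4.2 kg.
Tool frame: the origin (TCP) lies at the very end of the fingers, on their centre line; the grasp point (between the pads) lies 19 mm behind it; z points along the fingers, y is the direction in which the jaws open and shut (so a half turn about z gives the same grasp; the last joint's range is limited). The gripper opens to 85 mm and grips with 20 to 120 N. Pads are 22 mm wide; open, the fingers measure 114 mm over their backs; the gripper's body (76 mm by 85 mm) begins 54 mm behind the grasp point. The pads swing forward as they close: fully open they stand 13 mm farther back than shut.
Start: joints at [1.429, 0.385, 0.008, 0, -1.194, -0.259], TCP at [243.814, 575.46, 231.312] pointing down, gripper open.
Joint ranges: [-3.14, 3.14], [-1.21, 2.06], [-1.07, 1.41], [-3.16, 2.05], [-2.99, -0.16], [-3.1, 3.1]. Speed limits (rad/s): [2.79, 2.79, 3.14, 3.14, 3.14, 3.14].

### API

Orientations are given as a unit quaternion [x, y, z, w].
In Python, from bench import read_state, get_image, camera_params, job_done gives the robot as it stands.
- The arm moves only by the tool send_rows, never from a script. Its arguments are lists of equal length, an entry for each row: "translation": the shift along the tool's x, y, z in m, a list of three; "yaw": the turn about the tool's z in degrees; "fingers": the closure in counts, from 0 (fully open) to 255 (shut). A call has 1 to 12 rows; each row is the pose to reach, as a shift and turn from the pose measured when the call began, along the tool's axes at that moment; what a row does not reach only later rows make up. A row lasts 1/10 s, in which the tool goes at most 50 mm and 8.59 degrees, less where a joint would pass 70% of its speed; a pose out of reach is approached as far as the arm can. A call with a gripper value outside its range is refused whole. The fingers move at their own pace and stop on an object; the grip force is fixed at half the most. Time passes only in rows, so rows that repeat a pose let the fingers close. It gives the time, the measured TCP pose, the force and the opening at its end, in the units of the state.
- read_state(): the state, without advancing time (a new reading comes with each control period).
- get_image(name): name is "side" or "top"; returns the picture (400x640x3 uint8, blue, green, red); there is no depth.
- camera_params(name): a dict with "mtx" (3x3 intrinsics, pixels), "k1" (the pictures are not rectified: a ray, as slopes to the right and down, at radius r is drawn at 1 + k1 r^2 times it, then the intrinsics apply), "rvec" (rotation vector, rad) and "tvec" (3), from world to camera coordinates, as OpenCV has them. Camera axes: x right, y down, z forward; pixel columns grow to the right and rows downward; lengths in mm; the calibration is good to about 2 mm. A picture is of the moment at which its call begins. camera_params takes no time and is no camera call.
- job_done(): hands the job in, once; it reports no verdict.
The state is a dict: "clock": time; "joints": joint angles; "joint_vel": joint speeds; "joint_efforts": joint torques, N m; "position": TCP position; "ee_rot": TCP orientation; "contact_force": force on the tool from outside, world axes, zero at the start; "wrist_torque": the same for the moment, N m; "gripper_width": finger opening in mm.
Only numpy, scipy, OpenCV 4.12 (cv2) and the standard library are available. Lean on these libraries where they do the work, as an engineer would, in place of code of your own. Each camera call takes 0.05 s, during which the arm holds its last target.

### The job

The loose dovetailed board has been chopped half-way through from its upper face. Turn it over and lay it down gently, without letting it drop or topple, on the chopping board beside its finished twin: chopped face down and flat, tails towards the open side away from the stop like the twin's, plain end slid up square and tight against the stop. Let go of it, and leave the twin and the tools on the bench where they are.

Things in the scene. Friction and masses are not known exactly. Their poses are not given: they have to be found in the camera images.
- board_mid (a point): centre (half-way in all directions) of the loose tail board, hardwood, 140 mm long (its x), 50 wide (y), 18 thick (z), about 95 g, lying on the bench with z up; outer faces flat and square. x points to the end with two dovetails (last 18 mm); z points out of the face with three notches chopped 9 mm deep beside the tails (the other face has only pencil lines). It can stand on end.
- board_plain_end (a point): centre of the plain (uncut) end face of the same board, 70 mm from the board's centre along its -x; same axes
- chop_board: chopping board, fixed. Origin under its centre at bench height, z up. Flat plywood top 220 mm (x) by 280 mm (y), 22 mm above the bench. Along its whole +x edge a straight wooden stop, 30 mm thick, 28 mm above the plywood; its working face looks to -x and lies 80 mm from the origin along +x. Other sides open. The twin lies on its -y half; the +y half is empty.
- stop_face (a point): middle of the stop's working face, 80 mm along +x of the chopping board and 14 mm above its plywood; same axes as the chopping board
- twin_mid (a point): centre of the finished twin board, same sizes, its notches cut right through, lying flat on the chopping board with its plain end against the stop and its tails (its x) pointing away from the stop. Loose; not to be moved.
- square_mid (a point): try square lying flat, wooden stock 115 mm with a steel blade 140 mm, 16 mm high; point near the inner corner. Loose; not to be moved.
- gauge_mid (a point): wooden marking gauge, beam 210 mm (its y), 64 mm square head; middle of the beam, 32 mm up. Loose; not to be moved.
- mallet_mid (a point): wooden mallet lying down, 297 mm long (its x points to the head), head 135 x 62 mm and 88 mm high; middle of the handle, 44 mm up, 145 mm from the head's middle. Loose; not to be moved.
- chisel_mid (a point): chisel lying flat, 250 mm long (its x), 31 mm high; point where the blade meets the handle. Loose; not to be moved.
- mug_mid (a point): white mug, 82 mm across, 95 mm high; its middle. Loose; not to be moved.
- plane_mid (a point): steel bench plane, 245 mm long (its x), 62 mm wide, about 120 mm high; point 30 mm up in its middle. Loose; not to be moved.
- glue_mid (a point): white glue bottle, 58 mm across, 170 mm high; point 60 mm up its axis. Loose; not to be moved.
There are look-alikes about, which are no part of the job. Leave any green or yellow look-alike of the part that bears board_mid alone.

How it is judged:
By the outcome, as a careful person would: the job done as asked, in the order asked, and still so for the second after the job is handed in, with the robot touching nothing.
It also fails if it takes over 72 s, if anything falls off the work surface, if the arm or the gripper's body presses on something with over 40 N, if the wrist force passes 120 N, or if a joint passes its speed limit or range.

## Working session

There is one attempt and no reset: what is moved stays moved. The work goes in short steps, Python scripts to look and compute and a tool call to move; the robot and the scene stay as the last step left them, time stands still between calls to the robot, and variables do not carry over. Pictures are saved under pics/ and viewed, and the job is handed in when it is done.

Besides the shell and the picture viewer there is one more tool, called after ">>>" as name([rows], argument=value, ...), one row to a line, values as JSON. send_rows: Moves the arm, as the interface text tells. Its arguments: {"type":"object","properties":{"translation":{"type":"array","items":{"type":"array","items":{"type":"number"}}},"yaw":{"type":"array","items":{"type":"number"}},"fingers":{"type":"array","items":{"type":"number"}}},"required":["translation","yaw","fingers"]}

```bash
ls; mkdir -p pics
python3 - <<'E'
from bench import *
import cv2
print(read_state())
for n in("side","top"):
    im=get_image(n); cv2.imwrite(f"pics/{n}0.png",im); print(n,camera_params(n))
E
```

```text
pics
{'clock': 0.0, 'joints': array([ 1.42859046e+00,  3.85549586e-01,  6.60158228e-03, -5.09433353e-04,
       -1.19398706e+00, -2.58560838e-01]), 'joint_vel': array([-0.00241647, -0.00116534, -0.00032078, -0.00014809, -0.00061405,
        0.00025198]), 'joint_efforts': array([ 4.51641881e-04, -3.92283475e+01,  1.88396412e+01,  4.18599218e+00,
       -4.62396769e-03, -6.17328780e-06]), 'position': array([243.60077622, 574.92800322, 230.21475182]), 'ee_rot': array([ 9.79971048e-01, -1.99137004e-01, -1.74167695e-04,  1.08132395e-03]), 'contact_force': array([-0.36971594,  0.49419919,  0.39428753]), 'wrist_torque': array([ 0.01516845, -0.02119875, -0.03284142]), 'gripper_width': 85.25982113685434}
side {'mtx': array([[375.82707481,   0.        , 320.89425289],
       [  0.        , 375.82707481, 194.75340116],
       [  0.        ,   0.        ,   1.        ]]), 'k1': -0.022676286790027186, 'rvec': array([ 2.08208552, -0.65897703,  0.33060575]), 'tvec': array([-437.71343807,  225.02670991, 1060.41577309])}
top {'mtx': array([[366.25446635,   0.        , 319.21762153],
       [  0.        , 366.25446635, 197.99713549],
       [  0.        ,   0.        ,   1.        ]]), 'k1': -0.04672150532184051, 'rvec': array([ 2.14600031, -2.18201825,  0.15092311]), 'tvec': array([   1.6773335 ,  526.15202125, 1158.25909548])}
```

View pics/side0.png

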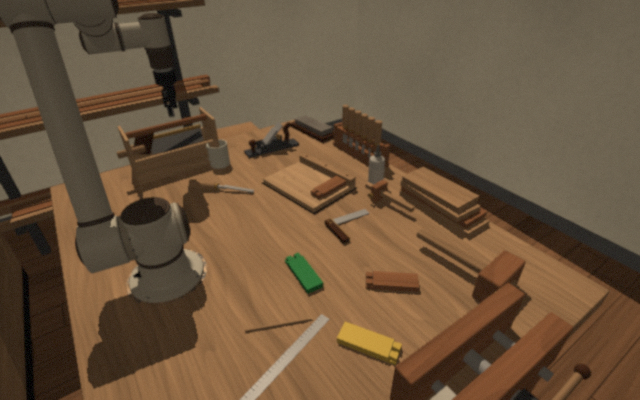

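View pics/top0.png

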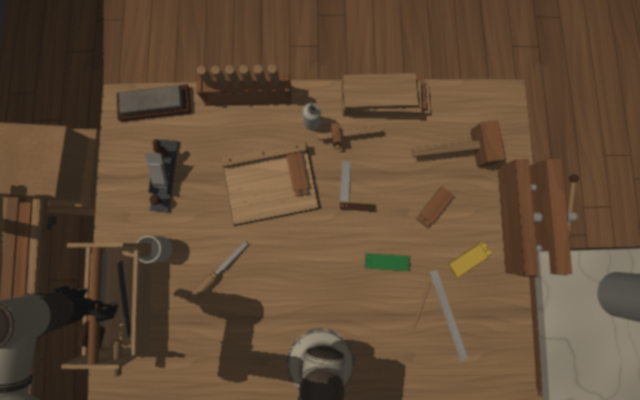

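```bash
cat > h.py <<'E'
import numpy as np, cv2
from bench import *
def P(n):
    p=camera_params(n); R=cv2.Rodrigues(p['rvec'])[0]; return p['mtx'],p['k1'],R,p['tvec']
def proj(n,X):
    K,k,R,t=P(n); X=np.atleast_2d(X); c=X@R.T+t; s=c[:,:2]/c[:,2:]; s=s*(1+k*(s**2).sum(1,keepdims=True)); return s*[K[0,0],K[1,1]]+K[:2,2]
def ray(n,uv):
    K,k,R,t=P(n); d=(np.atleast_2d(uv)-K[:2,2])/[K[0,0],K[1,1]]; s=d.copy()
    for _ in range(20): s=d/(1+k*(s**2).sum(1,keepdims=True))
    v=np.c_[s,np.ones(len(s))]@R; return -R.T@t, v
def onz(n,uv,z):
    o,v=ray(n,uv); return o+v*((z-o[2])/v[:,2])[:,None]
E
python3 - <<'E'
import cv2
a=cv2.imread('pics/top0.png');b=cv2.imread('pics/side0.png')
def c(im,x0,y0,w,h,s,n): cv2.imwrite('pics/'+n,cv2.convertScaleAbs(cv2.resize(im[y0:y0+h,x0:x0+w],None,fx=s,fy=s,interpolation=cv2.INTER_CUBIC),alpha=1.6))
c(a,400,175,80,60,8,'t_board.png');c(b,350,255,80,50,8,'s_board.png')
c(a,210,130,120,100,6,'t_chop.png');c(b,255,145,110,75,7,'s_chop.png')
E
```

```text
(no output)
```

View pics/t_board.png

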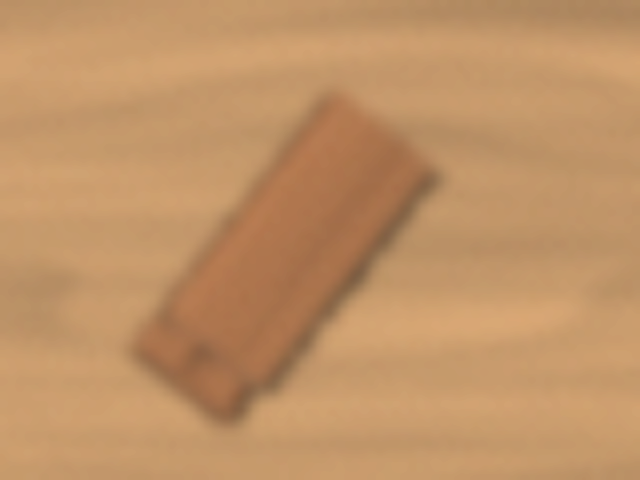

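View pics/s_board.png

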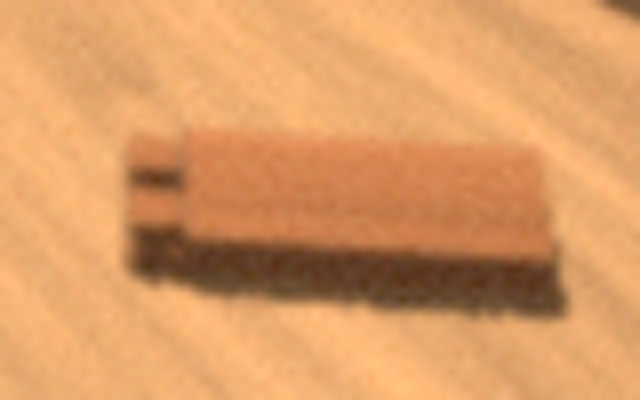

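View pics/t_chop.png

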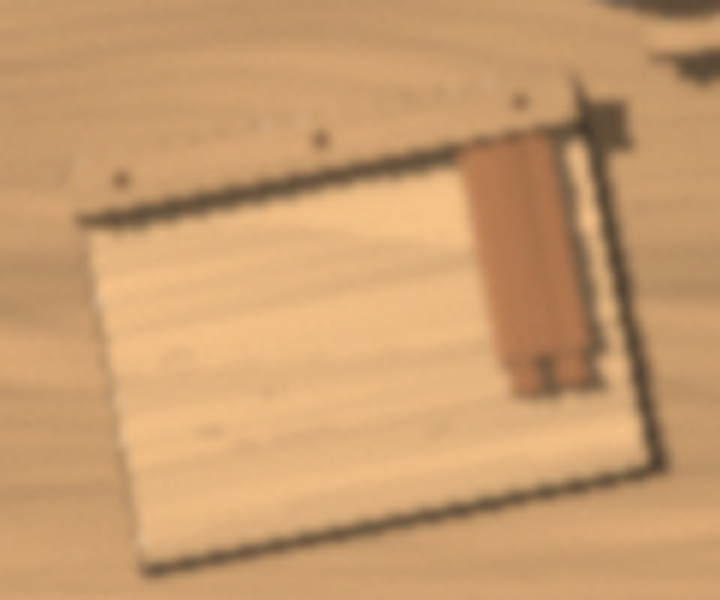

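View pics/s_chop.png

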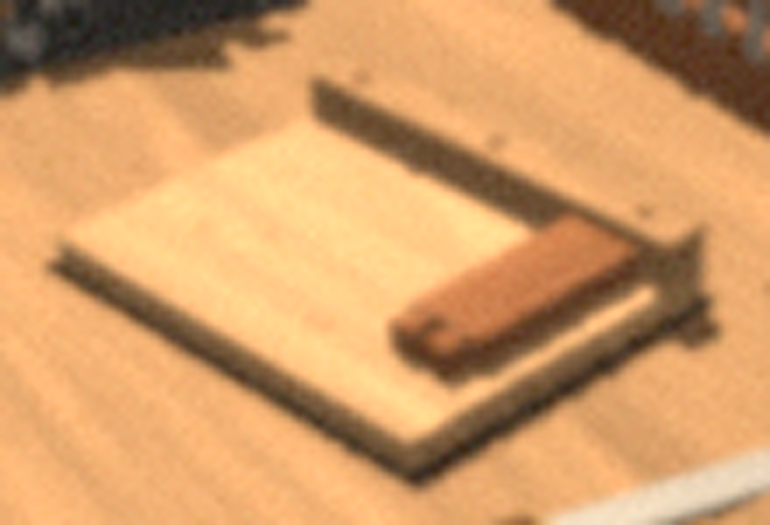

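Run:
```python
from h import *
import cv2
for n,box in(("top",(405,180,70,55)),("top",(280,145,35,55)),("side",(355,262,75,35))):
    im=cv2.imread(f'pics/{n}0.png'); x,y,w,h=box
    hsv=cv2.cvtColor(im[y:y+h,x:x+w],cv2.COLOR_BGR2HSV)
    print(n,box,[hsv[h//2,w//2],hsv[2,2]])
    s=im[y:y+h,x:x+w].astype(float); r=s[:,:,2]/(s[:,:,1]+1)
    m=((r>1.62)&(s[:,:,2]>75)).astype(np.uint8)
    c=max(cv2.findContours(m,0,2)[0],key=cv2.contourArea)
    b=cv2.boxPoints(cv2.minAreaRect(c))+[x,y]; z=18 if box[0]>320 else 40
    X=onz(n,b,z); print(b.round(1).tolist(),cv2.contourArea(c)); print(X.round(1).tolist(),X.mean(0).round(1),np.linalg.norm(np.diff(X,axis=0),axis=1))
# chop
t=lambda a,s,o:(np.array(a,float)+.5)/s-.5+o
pts={'topview plywood/stop L':('top',t((85,218),6,[210,130]),50),
'stop top edge R':('top',t((580,125),6,[210,130]),50),
'front L':('top',t((148,567),6,[210,130]),22),'front R':('top',t((655,465),6,[210,130]),22),
'sL stoptop':('side',t((318,82),7,[255,145]),50),'sR stoptop':('side',t((672,248),7,[255,145]),50),
'sfrontL':('side',t((65,248),7,[255,145]),22),'sfrontR':('side',t((412,447),7,[255,145]),22)}
for k,(n,p,z) in pts.items(): print(k,p.round(1),onz(n,p,z)[0].round(1))
```

```text
top (405, 180, 70, 55) [array([ 12, 141, 105], dtype=uint8), array([ 15, 118, 128], dtype=uint8)]Traceback (most recent call last):
  File "<stdin>", line 9, in <module>
ValueError: max() iterable argument is empty
```

```bash
cat > m.py <<'E'
from h import *
t=lambda a,s,o:(np.array(a,float)+.5)/s-.5+o
def main():
  for n,box in(("top",(405,180,70,55)),("top",(280,145,35,55)),("side",(355,262,75,35)),("side",(305,165,45,35))):
    im=cv2.imread(f'pics/{n}0.png'); x,y,w,h=box
    s=im[y:y+h,x:x+w].astype(float); r=s[:,:,2]/(s[:,:,1]+1)
    m=((r>1.39)&(s[:,:,2]>82)).astype(np.uint8)
    cv2.imwrite(f'pics/m{n}{x}.png',cv2.resize(m*255,None,fx=8,fy=8,interpolation=0))
    c=max(cv2.findContours(m,0,2)[0],key=cv2.contourArea)
    b=cv2.boxPoints(cv2.minAreaRect(c))+[x,y]; z=18 if box[0]>320 else 40
    X=onz(n,b,z); print(n,b.round(1).tolist(),cv2.contourArea(c)); print(X.round(1).tolist(),X.mean(0).round(1),np.linalg.norm(np.diff(X,axis=0),axis=1))
  pts={'topview plywood/stop L':('top',t((85,218),6,[210,130]),50),
'stop top edge R':('top',t((580,125),6,[210,130]),50),
'front L':('top',t((148,567),6,[210,130]),22),'front R':('top',t((655,465),6,[210,130]),22),
'sL stoptop':('side',t((318,82),7,[255,145]),50),'sR stoptop':('side',t((672,248),7,[255,145]),50),
'sfrontL':('side',t((65,248),7,[255,145]),22),'sfrontR':('side',t((412,447),7,[255,145]),22)}
  for k,(n,p,z) in pts.items(): print(k,p.round(1),onz(n,p,z)[0].round(1))
main()
E
python3 m.py; python3 -c "
import cv2,numpy as np
L=[cv2.resize(cv2.imread('pics/'+f),(400,290),interpolation=0) for f in('mtop405.png','mtop280.png','mside355.png','mside305.png')]
cv2.imwrite('pics/mm.png',np.vstack([np.hstack(L[:2]),np.hstack(L[2:])]))"
```

```text
top [[416.2, 218.2], [441.2, 186.0], [453.4, 195.6], [428.5, 227.7]] 574.5
[[456.0, -325.6, 18.0], [561.8, -415.3, 18.0], [529.1, -454.9, 18.0], [423.9, -364.8, 18.0]] [ 492.7 -390.1   18. ] [138.73333936  51.35084129 138.50716766]
top [[286.1, 154.4], [300.5, 151.5], [308.7, 192.5], [294.3, 195.3]] 519.5
[[671.1, 99.2, 40.0], [680.1, 51.8, 40.0], [543.8, 26.8, 40.0], [535.1, 73.5, 40.0]] [607.5  62.8  40. ] [ 48.24397552 138.56143321  47.54278896]
side [[364.7, 270.2], [418.8, 269.2], [419.2, 287.0], [365.0, 288.0]] 722.0
[[454.5, -325.8, 18.0], [578.7, -410.0, 18.0], [531.2, -455.8, 18.0], [413.4, -375.9, 18.0]] [ 494.4 -391.9   18. ] [150.03718576  65.95524621 142.37145045]
side [[309.5, 189.3], [340.3, 171.7], [345.5, 180.9], [314.7, 198.5]] 277.5
[[536.8, 77.1, 40.0], [699.9, 110.8, 40.0], [675.5, 46.6, 40.0], [519.9, 18.4, 40.0]] [608.   63.2  40. ] [166.54910277  68.62583037 158.16669685]
topview plywood/stop L [223.8 165.9] [633.6 300.7  50. ]
stop top edge R [306.2 150.4] [680.9  32.7  50. ]
front L [234.2 224.1] [446.4 270.5  22. ]
front R [318.8 207.1] [497.5  -5.2  22. ]
sL stoptop [300.  156.3] [631.9 291.7  50. ]
sR stoptop [350.6 180. ] [684.1  27.9  50. ]
sfrontL [263.9 180. ] [446.1 256.9  22. ]
sfrontR [313.4 208.4] [497.4  -6.6  22. ]
```

View pics/mm.png

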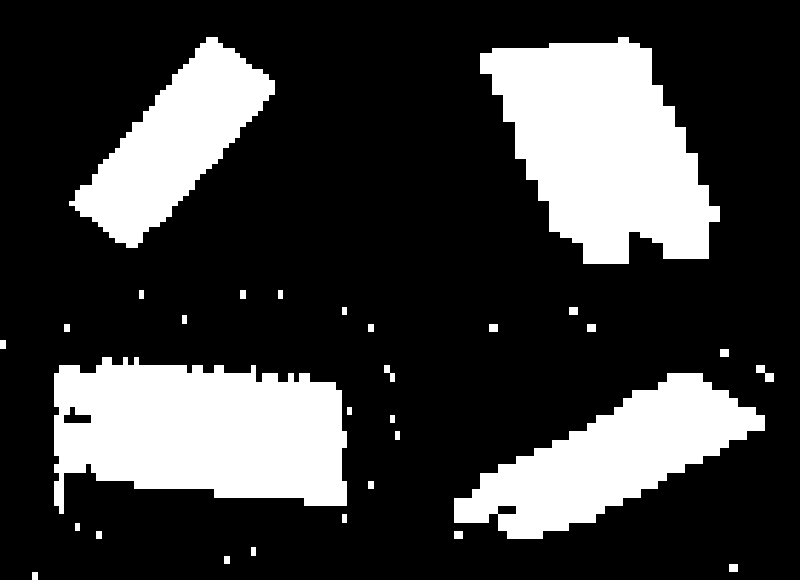

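Three look-alikes: red-brown board at top (435,207)/side (392,281), green at (387,262), yellow at (470,260). The red-brown one matches the hardwood twin at (298,174); the crop shows its notches, with the tails to the lower left in the top view.

```bash
cat >> h.py <<'E'
from scipy.spatial.transform import Rotation as Ro
def to(x,y,z,psi=None):
    s=read_state(); R=Ro.from_quat(s['ee_rot']).as_matrix()
    d=R.T@(np.array([x,y,z])-s['position'])/1000
    p=np.degrees(np.arctan2(R[1,0],R[0,0])); yw=0 if psi is None else -((psi-p+180)%360-180)
    print('shift',d.round(4),'yaw',round(yw,2),'psi now',round(p,2))
def st():
    s=read_state(); R=Ro.from_quat(s['ee_rot']).as_matrix()
    print(round(s['clock'],2),s['position'].round(1),'F',s['contact_force'].round(1),'T',s['wrist_torque'].round(2),'w',round(s['gripper_width'],1),'psi',round(np.degrees(np.arctan2(R[1,0],R[0,0])),2),'tilt',R[:,2].round(4),'j',s['joints'].round(2))
E
python3 -c "
from h import *
to(480,100,230,-40.4);to(466,-367,120,-40.4)"
```

```text
shift [0.403  0.3451 0.001 ] yaw 17.42 psi now -22.98
shift [0.5724 0.7803 0.1119] yaw 17.42 psi now -22.98
```

>>> send_rows([
  [0.02, 0.017, 0],
  [0.05, 0.043, 0],
  [0.085, 0.073, 0],
  [0.12, 0.103, 0],
  [0.155, 0.133, 0],
  [0.19, 0.163, 0],
  [0.225, 0.193, 0],
  [0.26, 0.223, 0],
  [0.295, 0.253, 0],
  [0.33, 0.283, 0],
  [0.365, 0.313, 0],
  [0.4, 0.345, 0],
], yaw=[0, 0, 0, 0, 2, 4, 6, 8, 10, 12, 15, 17.4], fingers=[0, 0, 0, 0, 0, 0, 0, 0, 0, 0, 0, 0])

```text
clock: 1.3
position: [477.6, 99.5, 230.9]
ee_rot: [0.938, -0.346, -0.0, 0.001]
contact_force: [1.1, 0.9, -0.1]
gripper_width: 85.6
```

```bash
python3 -c "
from h import *
st();to(466,-367,120,-40.4)"
```

```text
1.3 [477.6  99.5 230.9] F [ 1.1  0.9 -0.1] T [ 0.07 -0.11 -0.04] w 85.6 psi -40.46 tilt [-8.0e-04 -1.8e-03 -1.0e+00] j [ 0.54  0.15 -0.32  0.   -1.1   0.32]
shift [0.2938 0.3623 0.1118] yaw -0.06 psi now -40.46
```

>>> send_rows([
  [0.03, 0.037, 0.01],
  [0.06, 0.074, 0.02],
  [0.09, 0.111, 0.03],
  [0.12, 0.148, 0.04],
  [0.15, 0.185, 0.05],
  [0.18, 0.222, 0.06],
  [0.21, 0.259, 0.075],
  [0.24, 0.296, 0.09],
  [0.265, 0.327, 0.1],
  [0.285, 0.351, 0.107],
  [0.294, 0.362, 0.112],
  [0.294, 0.362, 0.112],
], yaw=[0, 0, 0, 0, 0, 0, 0, 0, 0, 0, 0, 0], fingers=[0, 0, 0, 0, 0, 0, 0, 0, 0, 0, 0, 0])

```text
clock: 2.5
position: [465.3, -368.0, 118.2]
ee_rot: [0.938, -0.347, -0.001, 0.001]
contact_force: [-0.6, 0.6, -0.1]
gripper_width: 85.4
```

```bash
cat > shot.py <<'E'
from h import *
import sys
# tag, crop centre as world point, half size px
tag,x,y,z,hs,sc=sys.argv[1],*map(float,sys.argv[2:7])
o=[]
for n in("top","side"):
    im=get_image(n); cv2.imwrite(f'pics/{n}_{tag}.png',im)
    u,v=proj(n,[x,y,z])[0].astype(int); h=int(hs); im=cv2.copyMakeBorder(im,h,h,h,h,cv2.BORDER_CONSTANT)
    c=im[v:v+2*h,u:u+2*h]; print(n,'origin',u-h,v-h)
    o.append(cv2.convertScaleAbs(cv2.resize(c,None,fx=sc,fy=sc,interpolation=cv2.INTER_CUBIC),alpha=1.6))
cv2.imwrite(f'pics/c_{tag}.png',np.hstack(o)); st()
E
python3 shot.py a 480 -380 20 40 5; python3 -c "
from h import *
to(466,-367,20,-40.4)"
```

```text
top origin 392 170
side origin 345 237
2.6 [ 466.  -366.4  119.5] F [-0.8  1.3  0.2] T [ 0.05 -0.01  0.02] w 85.5 psi -40.47 tilt [-0.0016 -0.0012 -1.    ] j [-0.39  0.43 -0.22  0.   -0.92  1.26]
shift [0.0004 0.0003 0.0995] yaw -0.07 psi now -40.47
```

View pics/c_a.png

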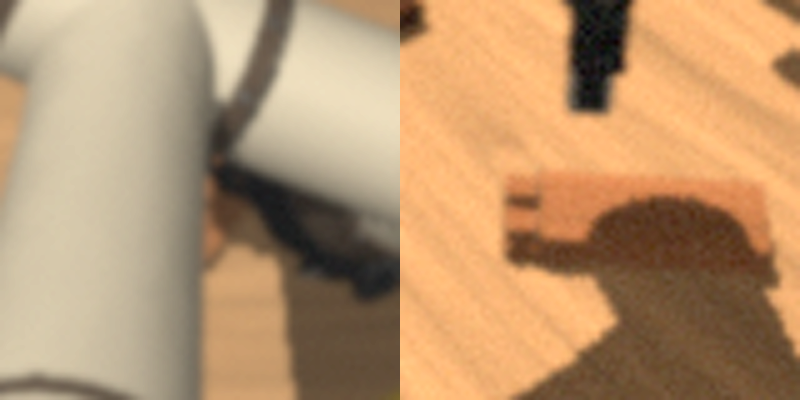

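>>> send_rows([
  [0, 0, 0.02],
  [0, 0, 0.05],
  [0, 0, 0.08],
  [0, 0, 0.1],
  [0, 0, 0.112],
  [0, 0, 0.117],
  [0, 0, 0.117],
  [0, 0, 0.117],
], yaw=[0, 0, 0, 0, 0, 0, 0, 0], fingers=[0, 0, 0, 0, 0, 0, 0, 30])

```text
clock: 3.4
position: [466.8, -366.6, 3.7]
ee_rot: [0.938, -0.346, 0.001, 0.001]
contact_force: [0.8, 0.2, -0.5]
gripper_width: 75.9
```

>>> send_rows([
  [0, 0, 0],
  [0, 0, 0],
  [0, 0, 0],
  [0, 0, 0],
  [0, 0, 0],
  [0, 0, 0],
], yaw=[0, 0, 0, 0, 0, 0], fingers=[70, 85, 95, 105, 105, 105])

```text
clock: 4.0
position: [466.7, -366.8, 3.8]
ee_rot: [0.938, -0.346, 0.001, 0.001]
contact_force: [0.3, -1.0, 0.6]
gripper_width: 50.3
```

```bash
python3 shot.py b 480 -380 20 40 5
```

```text
top origin 392 170
side origin 345 237
4.1 [ 466.7 -366.8    3.7] F [-0.4 -0.9  0. ] T [-0.29  0.21  0.  ] w 50.4 psi -40.43 tilt [ 3.0e-04 -2.3e-03 -1.0e+00] j [-0.39  0.58 -0.32  0.   -0.66  1.26]
```

View pics/c_b.png

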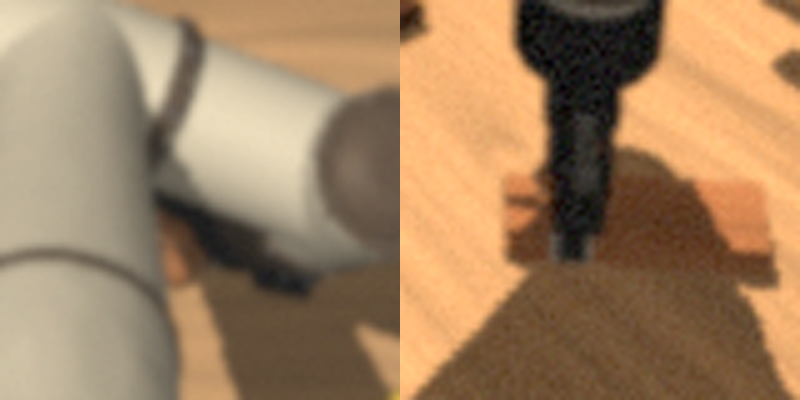

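>>> send_rows([
  [0.0005, 0, -0.006],
  [0.0015, 0, -0.012],
  [0.003, 0, -0.018],
  [0.005, 0, -0.0235],
  [0.0075, 0, -0.029],
  [0.0095, 0, -0.0345],
  [0.0125, 0, -0.04],
  [0.0155, 0, -0.045],
  [0.0185, 0, -0.05],
  [0.0185, 0, -0.05],
], yaw=[0, 0, 0, 0, 0, 0, 0, 0, 0, 0], fingers=[109, 109, 109, 109, 109, 109, 109, 109, 109, 109])

```text
clock: 5.1
position: [481.7, -379.2, 54.6]
ee_rot: [0.938, -0.345, 0.002, 0.001]
contact_force: [0.2, 0.2, -1.8]
gripper_width: 49.1
```

```bash
python3 shot.py c 480 -380 20 40 5
```

```text
top origin 392 170
side origin 345 237
5.2 [ 480.7 -378.6   53.7] F [-0.6 -0.6 -1. ] T [0.01 0.   0.  ] w 49.2 psi -40.44 tilt [ 2.0e-04 -2.1e-03 -1.0e+00] j [-0.4   0.54 -0.24  0.   -0.79  1.27]
```

View pics/c_c.png

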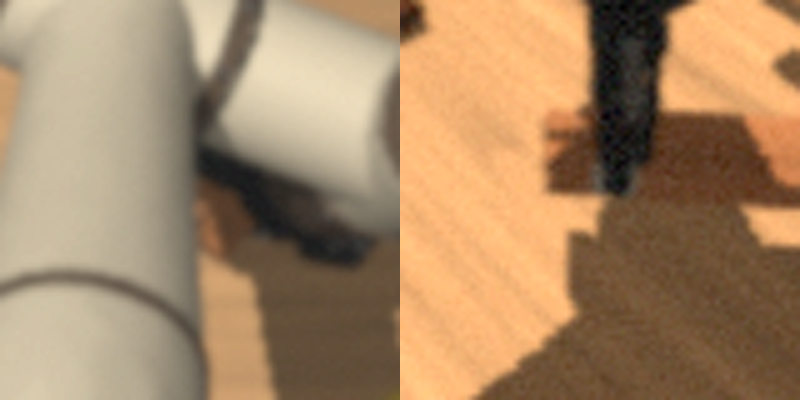

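>>> send_rows([
  [-0.002, 0, 0.01],
  [-0.006, 0, 0.022],
  [-0.01, 0, 0.034],
  [-0.015, 0, 0.044],
  [-0.0185, 0, 0.0495],
  [-0.0185, 0, 0.0505],
  [-0.0185, 0, 0.0505],
  [-0.0185, 0, 0.0505],
  [-0.0185, 0, 0.0505],
], yaw=[0, 0, 0, 0, 0, 0, 0, 0, 0], fingers=[109, 109, 109, 109, 109, 109, 109, 106, 106])

```text
clock: 6.1
position: [466.2, -366.6, 3.6]
ee_rot: [0.938, -0.346, 0.0, 0.001]
contact_force: [-2.4, 2.2, 5.3]
gripper_width: 50.0
```

>>> send_rows([
  [0.0005, 0, -0.004],
  [0.001, 0, -0.008],
  [0.0015, 0, -0.012],
  [0.003, 0, -0.018],
  [0.003, 0, -0.018],
], yaw=[0, 0, 0, 0, 0], fingers=[106, 106, 106, 106, 106])

```text
clock: 6.6
position: [469.5, -369.0, 22.6]
ee_rot: [0.938, -0.345, 0.001, 0.001]
contact_force: [-0.2, 0.8, -1.1]
gripper_width: 50.3
```

```bash
python3 shot.py d 480 -380 20 40 5
```

```text
top origin 392 170
side origin 345 237
6.7 [ 469.1 -368.7   22. ] F [ 0.6  0.2 -0.4] T [-0.08 -0.16  0.03] w 49.7 psi -40.42 tilt [ 9.0e-04 -2.6e-03 -1.0e+00] j [-0.39  0.56 -0.3   0.   -0.71  1.26]
```

View pics/c_d.png

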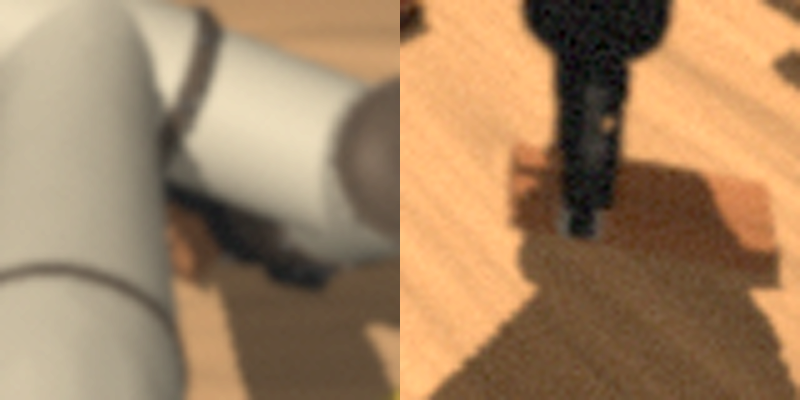

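>>> send_rows([
  [0.0025, 0, -0.007],
  [0.0055, 0, -0.0155],
  [0.0105, 0, -0.0245],
  [0.0155, 0, -0.0325],
  [0.021, 0, -0.04],
  [0.0275, 0, -0.047],
  [0.0275, 0, -0.047],
], yaw=[0, 0, 0, 0, 0, 0, 0], fingers=[106, 106, 106, 106, 106, 106, 106])

```text
clock: 7.4
position: [491.6, -387.5, 70.5]
ee_rot: [0.938, -0.345, 0.003, 0.001]
contact_force: [0.4, 0.0, -1.3]
gripper_width: 49.9
```

```bash
python3 shot.py e 500 -400 40 40 5
```

```text
top origin 399 163
side origin 356 233
7.5 [ 490.1 -386.6   69.1] F [-0.2  0.4 -1.4] T [-0.04 -0.09  0.01] w 50.0 psi -40.44 tilt [ 0.0014 -0.0027 -1.    ] j [-0.41  0.53 -0.19  0.   -0.84  1.27]
```

View pics/c_e.png

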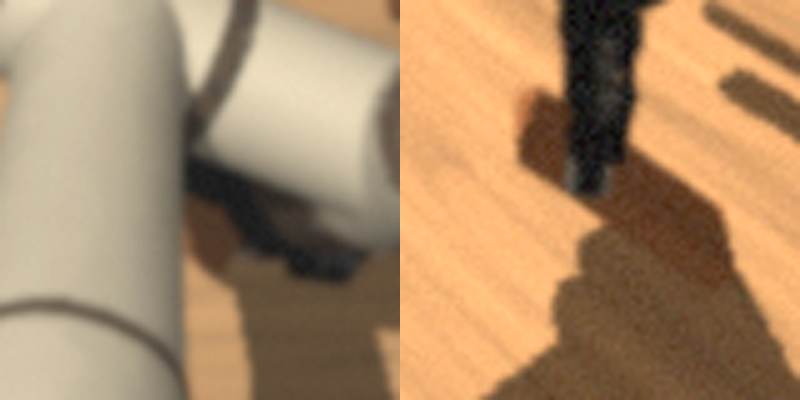

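>>> send_rows([
  [0.007, 0, -0.006],
  [0.014, 0, -0.0115],
  [0.022, 0, -0.0165],
  [0.03, 0, -0.0205],
  [0.0385, 0, -0.0242],
  [0.0472, 0, -0.0268],
  [0.056, 0, -0.0288],
  [0.0653, 0, -0.03],
  [0.0745, 0, -0.03],
  [0.0837, 0, -0.0295],
  [0.0837, 0, -0.029],
  [0.0837, 0, -0.0285],
], yaw=[0, 0, 0, 0, 0, 0, 0, 0, 0, 0, 0, 0], fingers=[106, 106, 106, 106, 106, 106, 106, 106, 106, 106, 106, 106])

```text
clock: 8.7
position: [553.6, -440.7, 97.2]
ee_rot: [0.938, -0.346, 0.001, 0.001]
contact_force: [0.5, 0.2, -1.6]
gripper_width: 50.3
```

```bash
python3 shot.py f 540 -430 60 40 5
```

```text
top origin 410 150
side origin 376 228
8.8 [ 553.4 -440.4   97.5] F [ 0.7 -0.2 -0.7] T [-0.06  0.03 -0.01] w 49.9 psi -40.44 tilt [ 6.e-04 -2.e-03 -1.e+00] j [-0.44  0.63  0.07  0.   -1.01  1.31]
```

View pics/c_f.png

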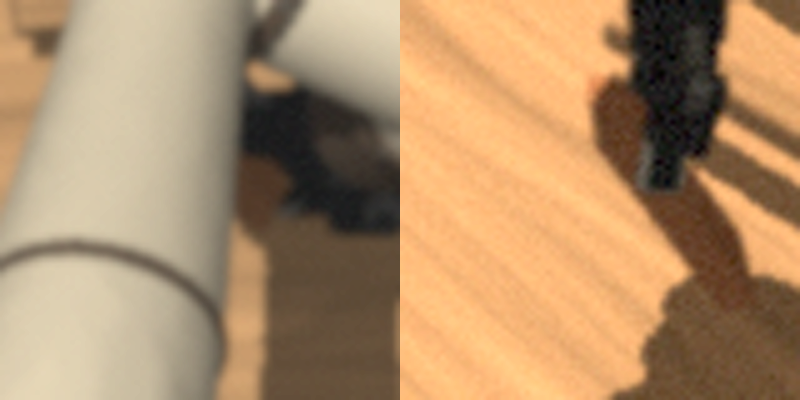

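>>> send_rows([
  [-0.01, 0, 0],
  [-0.025, 0, 0],
  [-0.04, 0, 0],
  [-0.05, 0, 0],
  [-0.05, 0, 0.003],
  [-0.05, 0, 0.006],
  [-0.05, 0, 0.008],
], yaw=[0, 0, 0, 0, 0, 0, 0], fingers=[106, 106, 106, 106, 106, 106, 106])

```text
clock: 9.5
position: [515.7, -408.4, 89.9]
ee_rot: [0.938, -0.345, 0.001, 0.001]
contact_force: [-1.4, 1.2, 5.1]
gripper_width: 50.1
```

```bash
python3 shot.py g 520 -415 50 40 5
```

```text
top origin 405 157
side origin 366 230
9.6 [ 515.7 -408.4   89.7] F [-1.4  1.8  3. ] T [ 0.37  0.36 -0.04] w 49.9 psi -40.43 tilt [ 7.0e-04 -2.5e-03 -1.0e+00] j [-0.42  0.56 -0.08  0.   -0.93  1.29]
```

View pics/c_g.png

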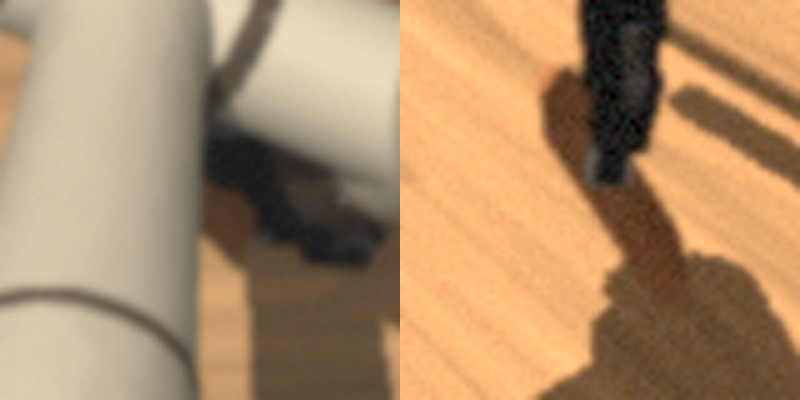

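>>> send_rows([
  [0.0035, 0, -0.0015],
  [0.007, 0, -0.003],
  [0.0155, 0, -0.0054],
  [0.0245, 0, -0.0073],
  [0.0336, 0, -0.0083],
  [0.0428, 0, -0.0085],
  [0.048, 0, -0.0082],
  [0.052, 0, -0.008],
  [0.052, 0, -0.008],
], yaw=[0, 0, 0, 0, 0, 0, 0, 0, 0], fingers=[106, 106, 106, 106, 106, 106, 106, 106, 106])

```text
clock: 10.5
position: [555.9, -442.6, 98.0]
ee_rot: [0.938, -0.346, 0.001, 0.001]
contact_force: [0.2, -0.1, 2.5]
gripper_width: 50.3
```

```bash
python3 shot.py i 550 -430 50 40 5
```

```text
top origin 409 148
side origin 378 229
10.6 [ 555.5 -442.2   98. ] F [ 0.4 -0.5  2. ] T [ 0.01 -0.11  0.03] w 49.9 psi -40.43 tilt [ 0.0012 -0.0028 -1.    ] j [-0.44  0.63  0.07  0.   -1.01  1.31]
```

View pics/c_i.png

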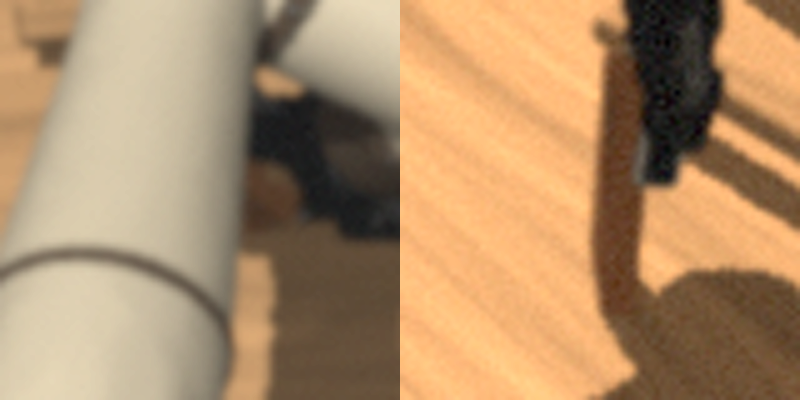

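```bash
python3 -c "
from h import *
o=np.array([378,229])
for z in(0,70,140): print(z,(proj('side',[560,-446,z])[0]-o)*5)
to(636,219,260,-169.6);to(560,-250,260,-80)"
```

```text
0 [224.9627692  278.06327961]
70 [243.7056118  184.86452664]
140 [263.95963855  83.75501721]
shift [-0.367  -0.5553 -0.1638] yaw 129.17 psi now -40.43
shift [-0.1207 -0.149  -0.1626] yaw 39.57 psi now -40.43
```

```bash
python3 -c "
from h import *
im=cv2.imread('pics/side_i.png')[225:300,480:530]
im=cv2.imread('pics/side_i.png')
x0,y0=485,230
c=cv2.resize(im[y0:y0+70,x0:x0+70],None,fx=8,fy=8,interpolation=cv2.INTER_CUBIC)
c=cv2.convertScaleAbs(c,alpha=3)
# overlay predicted vertical board w/ grip at tcp
u=np.array([np.cos(np.radians(139.57)),np.sin(np.radians(139.57))]); w=np.array([-u[1],u[0]])
for th,col in((90,(0,255,0)),(80,(255,0,0))):
  a=np.radians(th)
  L=np.r_[u*np.cos(a),np.sin(a)]; Z=np.r_[-u*np.sin(a),np.cos(a)]; W=np.r_[w,0]
  g=np.array([555.5,-442.2,105])
  for s in(-1,1):
   for zz in (-9,9):
    p=np.array([g+L*35+W*25*s+Z*zz,g-L*105+W*25*s+Z*zz]); q=((proj('side',p)-[x0,y0]+.5)*8).astype(int)
    cv2.line(c,tuple(map(int,q[0])),tuple(map(int,q[1])),col,1)
cv2.imwrite('pics/ov_i.png',c)"
```

```text
(no output)
```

View pics/ov_i.png

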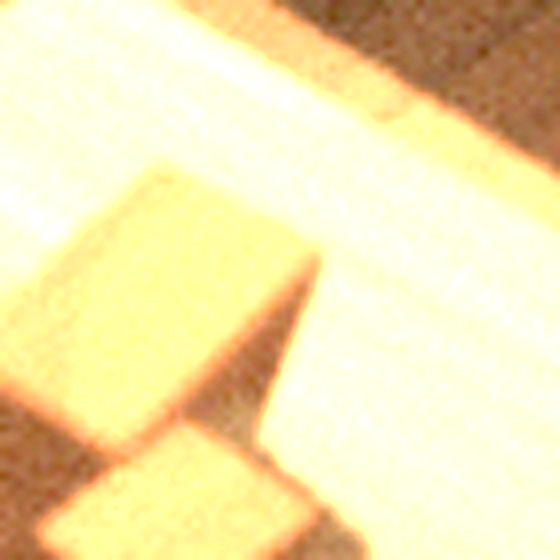

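```bash
cat > ov.py <<'E'
from h import *
import sys
def ov(img,out,x0,y0,n,g,boards,view='side',alpha=2.2,sc=8):
    im=cv2.imread(img); c=cv2.convertScaleAbs(cv2.resize(im[y0:y0+n,x0:x0+n],None,fx=sc,fy=sc,interpolation=cv2.INTER_CUBIC),alpha=alpha)
    for psi,th,col in boards:
        u=np.array([np.cos(np.radians(psi)),np.sin(np.radians(psi))]); w=np.array([-u[1],u[0]]); a=np.radians(th)
        L=np.r_[u*np.cos(a),np.sin(a)]; Z=np.r_[-u*np.sin(a),np.cos(a)]; W=np.r_[w,0]; g=np.array(g,float)
        for s in(-1,1):
            for zz in (-9,9):
                q=((proj(view,np.array([g+L*35+W*25*s+Z*zz,g-L*105+W*25*s+Z*zz]))-[x0,y0]+.5)*sc).astype(int)
                cv2.line(c,tuple(map(int,q[0])),tuple(map(int,q[1])),col,1)
    cv2.imwrite(out,c)
E
python3 -c "
from ov import *
ov('pics/side_i.png','pics/ov_i2.png',385,228,70,[555.5,-442.2,105],[(139.57,90,(0,255,0)),(139.57,80,(255,0,0))])"
```

```text
(no output)
```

View pics/ov_i2.png

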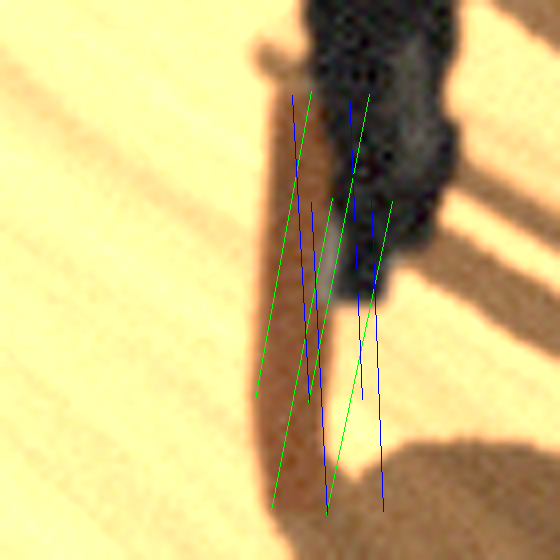

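>>> send_rows([
  [0.003, 0, 0.0005],
  [0.006, 0, 0.001],
  [0.009, 0, 0.0015],
  [0.009, 0, 0.0015],
], yaw=[0, 0, 0, 0], fingers=[106, 106, 106, 106])

```text
clock: 11.0
position: [562.7, -448.3, 96.7]
ee_rot: [0.938, -0.345, 0.001, 0.001]
contact_force: [0.3, -0.3, 3.5]
gripper_width: 49.7
```

```bash
python3 shot.py j 555 -445 50 40 5; python3 -c "
from ov import *
p=read_state()['position']; p[2]=105; p[:2]+=4*np.array([-.761,.648])
ov('pics/side_j.png','pics/ov_j.png',385,228,70,p,[(139.57,90,(0,255,0))])"
```

```text
top origin 413 146
side origin 384 232
11.1 [ 562.5 -448.2   96.6] F [-0.1  0.2  2.8] T [ 0.04 -0.05 -0.07] w 50.2 psi -40.43 tilt [ 0.0016 -0.0031 -1.    ] j [-0.45  0.64  0.1   0.   -1.02  1.31]
```

View pics/ov_j.png

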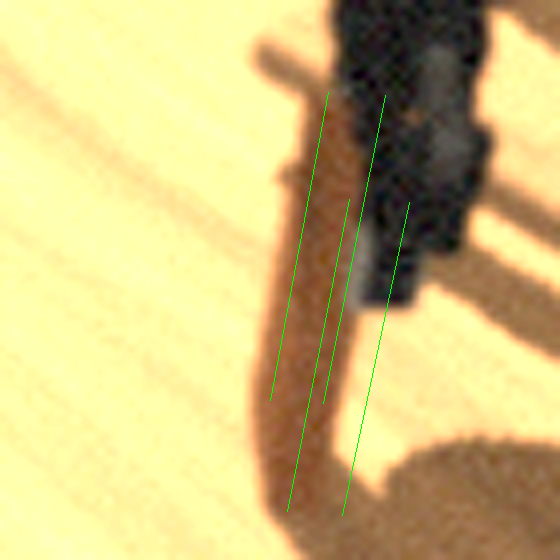

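>>> send_rows([
  [0, 0, 0.001],
  [0, 0, 0.001],
  [0, 0, 0.001],
  [0, 0, 0.001],
  [-0.003, 0, 0],
  [-0.007, 0, 0],
  [-0.01, 0, 0],
  [-0.01, 0, 0],
  [-0.01, 0, 0],
  [-0.01, 0, 0],
  [-0.01, 0, 0],
], yaw=[0, 0, 0, 0, 0, 0, 0, 0, 0, 0, 0], fingers=[106, 102, 97, 96, 96, 96, 96, 103, 108, 110, 110])

```text
clock: 12.2
position: [555.0, -441.8, 97.0]
ee_rot: [0.938, -0.345, 0.001, 0.001]
contact_force: [-0.7, 0.2, 1.1]
gripper_width: 49.6
```

```bash
python3 shot.py k 555 -445 50 40 5; python3 -c "
from ov import *
p=read_state()['position']; p[2]=105
ov('pics/side_k.png','pics/ov_k.png',385,228,70,p,[(139.57,90,(0,255,0))])"
```

```text
top origin 413 146
side origin 384 232
12.3 [ 555.  -441.8   97. ] F [-0.8  1.   2.8] T [0.32 0.18 0.02] w 49.4 psi -40.42 tilt [ 0.0019 -0.0033 -1.    ] j [-0.44  0.63  0.07  0.   -1.01  1.31]
```

View pics/ov_k.png

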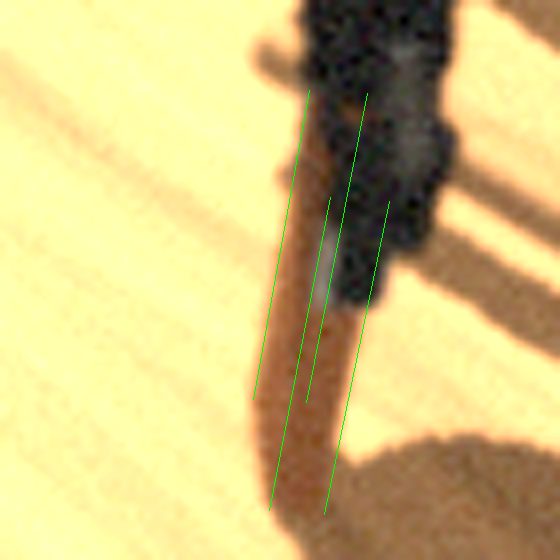

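```bash
python3 -c "
from h import *
to(560,-300,257,-90)"
```

```text
shift [-0.0876 -0.1109 -0.1605] yaw 49.58 psi now -40.42
```

>>> send_rows([
  [0, 0, -0.01],
  [0, 0, -0.03],
  [0, 0, -0.06],
  [0, 0, -0.095],
  [-0.005, -0.007, -0.125],
  [-0.018, -0.022, -0.145],
  [-0.032, -0.04, -0.157],
  [-0.046, -0.058, -0.16],
  [-0.06, -0.076, -0.16],
  [-0.074, -0.094, -0.16],
  [-0.088, -0.111, -0.16],
  [-0.088, -0.111, -0.16],
], yaw=[0, 0, 0, 0, 4, 10, 17, 24, 31, 38, 45, 50], fingers=[112, 112, 112, 112, 112, 112, 112, 112, 112, 112, 112, 112])

```text
clock: 13.5
position: [559.7, -297.3, 257.1]
ee_rot: [-0.704, 0.71, -0.002, -0.0]
contact_force: [0.0, -1.2, -0.5]
gripper_width: 49.1
```

```bash
python3 -c "
from h import *
st();to(600,20,257,-169.6);to(632,218,257,-169.6)"
```

```text
13.5 [ 559.7 -297.3  257.1] F [ 0.  -1.2 -0.5] T [-0.03  0.01 -0.  ] w 49.1 psi -90.51 tilt [ 0.0023 -0.0027 -1.    ] j [-0.23  0.38  0.07  0.   -1.25  0.22]
shift [-0.3177 -0.0374 -0.0007] yaw 79.09 psi now -90.51
shift [-0.5159 -0.0676 -0.0011] yaw 79.09 psi now -90.51
```

>>> send_rows([
  [-0.012, -0.001, 0],
  [-0.035, -0.003, 0],
  [-0.065, -0.006, 0],
  [-0.095, -0.01, 0],
  [-0.13, -0.014, 0],
  [-0.165, -0.018, 0],
  [-0.2, -0.022, 0],
  [-0.235, -0.026, 0],
  [-0.27, -0.031, 0],
  [-0.305, -0.036, 0],
  [-0.34, -0.041, 0],
  [-0.37, -0.045, 0],
], yaw=[3, 9, 16, 23, 30, 37, 44, 51, 58, 65, 72, 79.1], fingers=[112, 112, 112, 112, 112, 112, 112, 112, 112, 112, 112, 112])

```text
clock: 14.7
position: [608.1, 74.1, 256.5]
ee_rot: [-0.088, 0.996, -0.001, 0.001]
contact_force: [0.3, -0.7, -0.4]
gripper_width: 48.9
```

```bash
python3 -c "
from h import *
st();to(632,218,180,-169.6)"
```

```text
14.7 [608.1  74.1 256.5] F [ 0.3 -0.7 -0.4] T [-0.   -0.04 -0.06] w 48.9 psi -169.87 tilt [ 0.0025 -0.0024 -1.    ] j [ 0.39  0.35  0.01  0.   -1.24 -1.78]
shift [-0.0487  0.1377  0.0762] yaw -0.27 psi now -169.87
```

>>> send_rows([
  [-0.01, 0.028, 0],
  [-0.02, 0.058, 0],
  [-0.032, 0.09, 0],
  [-0.042, 0.118, 0],
  [-0.049, 0.138, 0.01],
  [-0.049, 0.138, 0.035],
  [-0.049, 0.138, 0.06],
  [-0.049, 0.138, 0.08],
  [-0.049, 0.138, 0.095],
  [-0.049, 0.138, 0.1],
  [-0.049, 0.138, 0.1],
], yaw=[-0.3, -0.3, -0.3, -0.3, -0.3, -0.3, -0.3, -0.3, -0.3, -0.3, -0.3], fingers=[112, 112, 112, 112, 112, 112, 112, 112, 112, 112, 112])

```text
clock: 15.8
position: [631.9, 217.8, 155.0]
ee_rot: [-0.091, 0.996, -0.002, 0.0]
contact_force: [-0.0, -0.2, -0.1]
gripper_width: 48.9
```

```bash
python3 shot.py l 610 190 60 50 4
```

```text
top origin 207 121
side origin 259 115
15.9 [632.8 218.3 157. ] F [ 0.7 -0.3 -0.1] T [ 0.01 -0.04 -0.  ] w 49.4 psi -169.57 tilt [ 0.0039 -0.002  -1.    ] j [ 0.57  0.51  0.02  0.   -1.08 -1.97]
```

View pics/c_l.png

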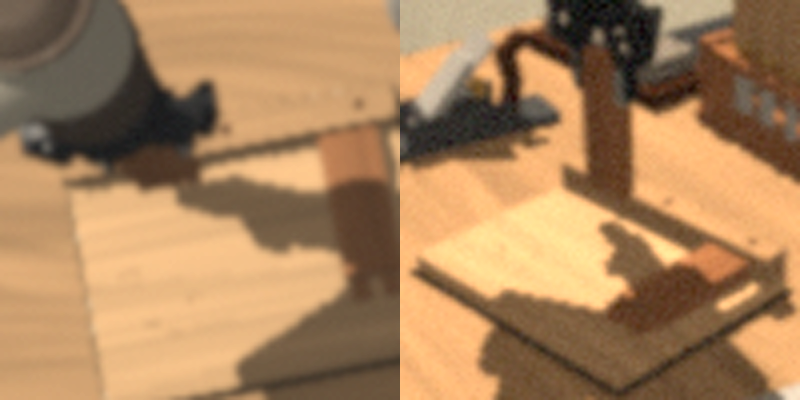

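>>> send_rows([
  [0.006, 0, 0.003],
  [0.007, 0, 0.01],
  [0.007, 0, 0.018],
  [0.007, 0, 0.026],
  [0.007, 0, 0.032],
  [0.007, 0, 0.035],
  [0.007, 0, 0.036],
  [0.007, 0, 0.0365],
], yaw=[0, 0, 0, 0, 0, 0, 0, 0], fingers=[112, 112, 112, 112, 112, 112, 112, 112])

```text
clock: 16.7
position: [626.2, 217.0, 120.4]
ee_rot: [-0.091, 0.996, -0.001, 0.002]
contact_force: [-0.2, -0.2, -0.7]
gripper_width: 49.1
```

```bash
python3 shot.py m 610 190 60 50 4
```

```text
top origin 207 121
side origin 259 115
16.8 [626.3 217.1 120.7] F [-0.2 -0.7 -0.8] T [-0.07  0.01 -0.03] w 49.5 psi -169.57 tilt [ 0.0044 -0.0017 -1.    ] j [ 0.58  0.53 -0.04  0.   -0.99 -1.97]
```

View pics/c_m.png

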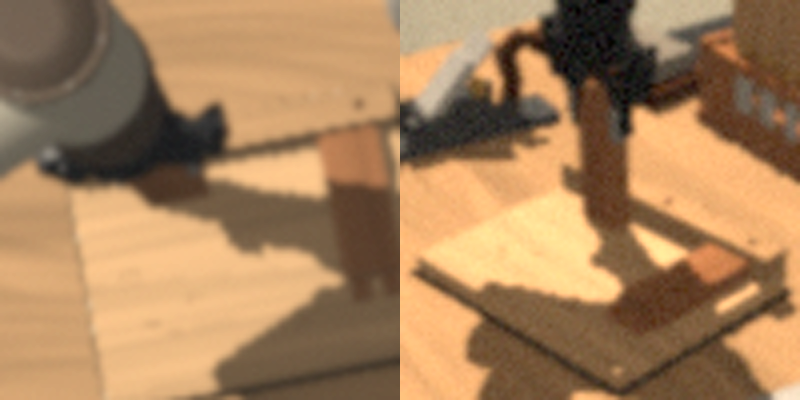

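>>> send_rows([
  [0, 0, 0.001],
  [0, 0, 0.002],
  [0, 0, 0.0025],
  [0, 0, 0.003],
  [0, 0, 0.003],
  [0, 0, 0.003],
], yaw=[0, 0, 0, 0, 0, 0], fingers=[112, 112, 112, 112, 108, 106])

```text
clock: 17.4
position: [626.9, 217.2, 118.7]
ee_rot: [-0.091, 0.996, -0.001, 0.003]
contact_force: [-0.6, -0.4, 4.3]
gripper_width: 50.0
```

```bash
python3 -c "
from h import *
st()
import numpy as np
for x0 in (9,12):
  for t in range(0,91,10):
    a=np.radians(t); h=x0*np.cos(a)-105*np.sin(a); v=x0*np.sin(a)+105*np.cos(a); print(x0,t,round(x0-h,1),round(105-v,1))"
```

```text
17.4 [626.9 217.2 118.7] F [-0.6 -0.4  4.3] T [-0.12  0.11  0.01] w 50.0 psi -169.55 tilt [ 0.0063 -0.0013 -1.    ] j [ 0.58  0.54 -0.04  0.01 -0.99 -1.97]
9 0 0.0 0.0
9 10 18.4 0.0
9 20 36.5 3.3
9 30 53.7 9.6
9 40 69.6 18.8
9 50 83.6 30.6
9 60 95.4 44.7
9 70 104.6 60.6
9 80 110.8 77.9
9 90 114.0 96.0
12 0 0.0 0.0
12 10 18.4 -0.5
12 20 36.6 2.2
12 30 54.1 8.1
12 40 70.3 16.9
12 50 84.7 28.3
12 60 96.9 42.1
12 70 106.6 57.8
12 80 113.3 74.9
12 90 117.0 93.0
```

>>> send_rows([
  [0.004, 0, 0.0005],
  [0.009, 0, 0.0005],
  [0.014, 0, 0.0007],
  [0.0185, 0, 0.001],
  [0.023, 0, 0.0017],
  [0.0275, 0, 0.0025],
  [0.032, 0, 0.0033],
  [0.0365, 0, 0.0043],
  [0.0365, 0, 0.0043],
], yaw=[0, 0, 0, 0, 0, 0, 0, 0, 0], fingers=[106, 106, 106, 106, 106, 106, 106, 106, 106])

```text
clock: 18.3
position: [589.8, 210.3, 113.6]
ee_rot: [-0.091, 0.996, -0.001, 0.002]
contact_force: [-0.4, -0.1, 1.1]
gripper_width: 50.0
```

```bash
python3 shot.py n 610 190 60 50 4
```

```text
top origin 207 121
side origin 259 115
18.4 [590.1 210.3 113.7] F [-2.   0.8  1.2] T [0.02 0.4  0.01] w 50.1 psi -169.56 tilt [ 0.0042 -0.002  -1.    ] j [ 0.6   0.49 -0.15  0.01 -0.94 -1.99]
```

View pics/c_n.png

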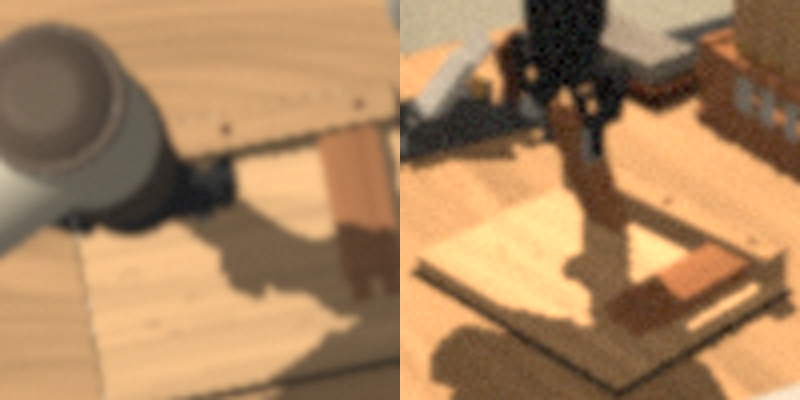

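>>> send_rows([
  [0.006, 0, 0.0025],
  [0.0115, 0, 0.0045],
  [0.0172, 0, 0.007],
  [0.0225, 0, 0.01],
  [0.0278, 0, 0.013],
  [0.0331, 0, 0.0163],
  [0.038, 0, 0.02],
  [0.0425, 0, 0.024],
  [0.0471, 0, 0.028],
  [0.0471, 0, 0.028],
], yaw=[0, 0, 0, 0, 0, 0, 0, 0, 0, 0], fingers=[106, 106, 106, 106, 106, 106, 106, 106, 106, 106])

```text
clock: 19.4
position: [542.8, 201.4, 84.5]
ee_rot: [-0.091, 0.996, -0.002, 0.001]
contact_force: [-0.7, 0.4, -1.4]
gripper_width: 49.8
```

```bash
python3 shot.py o 590 190 40 50 4
```

```text
top origin 208 129
side origin 254 121
19.5 [543.7 201.6  84.9] F [ 0.6  0.7 -1. ] T [ 0.04  0.03 -0.04] w 50.1 psi -169.56 tilt [ 0.0034 -0.0026 -1.    ] j [ 0.64  0.45 -0.3   0.01 -0.82 -2.03]
```

View pics/c_o.png

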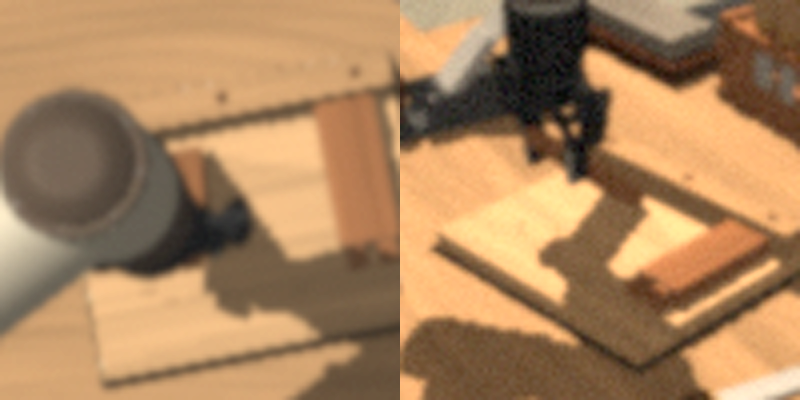

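```bash
python3 -c "
from ov import *
p=np.array([543.7,201.6,84.9+9])
ov('pics/side_o.png','pics/ov_o.png',265,125,70,p,[(190.4,40,(0,255,0)),(190.4,25,(255,0,0))])
ov('pics/top_o.png','pics/ov_o2.png',210,135,70,p,[(190.4,40,(0,255,0))],'top')
import cv2;cv2.imwrite('pics/ovo.png',cv2.resize(np.hstack([cv2.imread('pics/ov_o.png'),cv2.imread('pics/ov_o2.png')]),(800,400)))"
```

```text
(no output)
```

View pics/ovo.png

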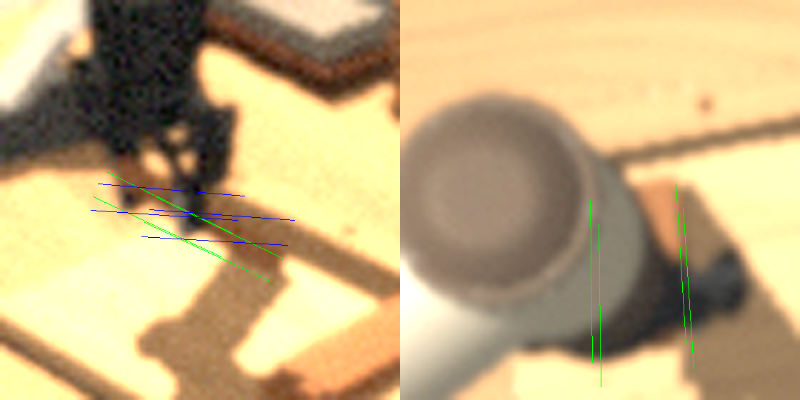

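>>> send_rows([
  [0.004, 0, 0.005],
  [0.008, 0, 0.01],
  [0.0118, 0, 0.015],
  [0.015, 0, 0.02],
  [0.018, 0, 0.0253],
  [0.021, 0, 0.0305],
  [0.0235, 0, 0.0365],
  [0.0255, 0, 0.042],
  [0.0272, 0, 0.0475],
  [0.0272, 0, 0.0475],
], yaw=[0, 0, 0, 0, 0, 0, 0, 0, 0, 0], fingers=[106, 106, 106, 106, 106, 106, 106, 106, 106, 106])

```text
clock: 20.5
position: [516.7, 196.3, 36.3]
ee_rot: [-0.091, 0.996, -0.002, 0.001]
contact_force: [-0.5, 0.2, -0.1]
gripper_width: 49.7
```

```bash
python3 shot.py p 570 190 30 50 4
```

```text
top origin 208 135
side origin 250 125
20.6 [517.3 196.6  37. ] F [ 0.7  0.3 -0.8] T [-0.03  0.08  0.02] w 50.1 psi -169.56 tilt [ 0.0033 -0.0028 -1.    ] j [ 0.66  0.48 -0.41  0.01 -0.68 -2.05]
```

View pics/c_p.png

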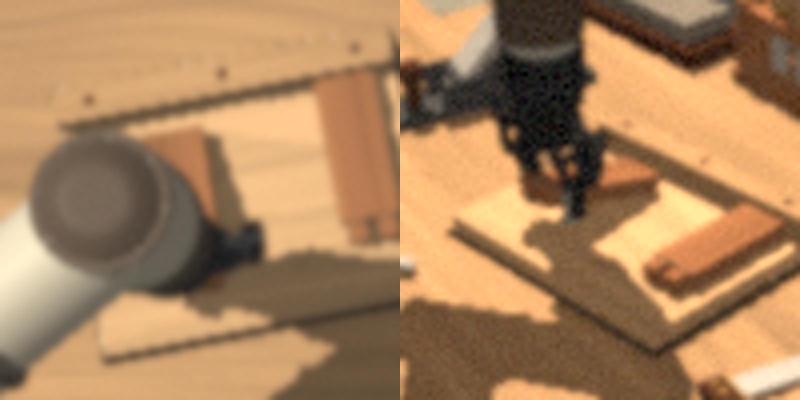

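>>> send_rows([
  [0.001, 0, 0.002],
  [0.0015, 0, 0.004],
  [0.002, 0, 0.006],
  [0.002, 0, 0.008],
  [0.0025, 0, 0.01],
  [0.003, 0, 0.011],
  [0.003, 0, 0.011],
], yaw=[0, 0, 0, 0, 0, 0, 0], fingers=[106, 106, 106, 106, 106, 106, 106])

```text
clock: 21.3
position: [514.4, 196.0, 25.9]
ee_rot: [-0.091, 0.996, -0.002, 0.002]
contact_force: [-0.1, 0.1, -0.3]
gripper_width: 49.7
```

```bash
python3 shot.py q 570 190 30 50 4
```

```text
top origin 208 135
side origin 250 125
21.4 [514.4 196.   26. ] F [ 0.1  0.9 -0.8] T [ 0.09 -0.09  0.05] w 49.5 psi -169.56 tilt [ 0.0033 -0.0028 -1.    ] j [ 0.66  0.5  -0.42  0.01 -0.65 -2.06]
```

View pics/c_q.png

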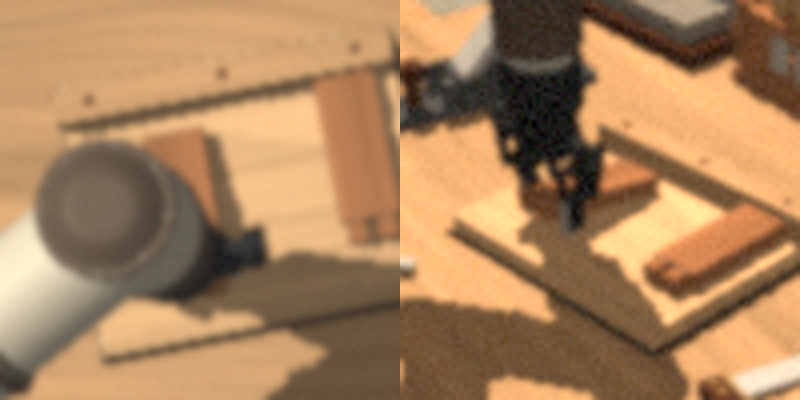

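>>> send_rows([
  [0, 0, 0.001],
  [0, 0, 0.002],
  [0, 0, 0.003],
  [0, 0, 0.003],
], yaw=[0, 0, 0, 0], fingers=[106, 106, 106, 106])

```text
clock: 21.8
position: [514.2, 195.9, 22.8]
ee_rot: [-0.091, 0.996, -0.002, 0.001]
contact_force: [0.2, 0.7, -0.6]
gripper_width: 50.5
```

```bash
python3 -c "
from h import *
st()"
```

```text
21.8 [514.2 195.9  22.8] F [ 0.2  0.7 -0.6] T [0.06 0.12 0.04] w 50.5 psi -169.56 tilt [ 0.0029 -0.0031 -1.    ] j [ 0.66  0.5  -0.42  0.01 -0.65 -2.06]
```

```bash
python3 shot.py r 560 195 30 30 13
```

```text
top origin 227 158
side origin 267 145
21.9 [514.3 195.9  22.9] F [-0.7  0.4 -1. ] T [-0.03  0.08  0.06] w 50.0 psi -169.56 tilt [ 0.0031 -0.003  -1.    ] j [ 0.66  0.5  -0.42  0.01 -0.65 -2.06]
```

View pics/c_r.png

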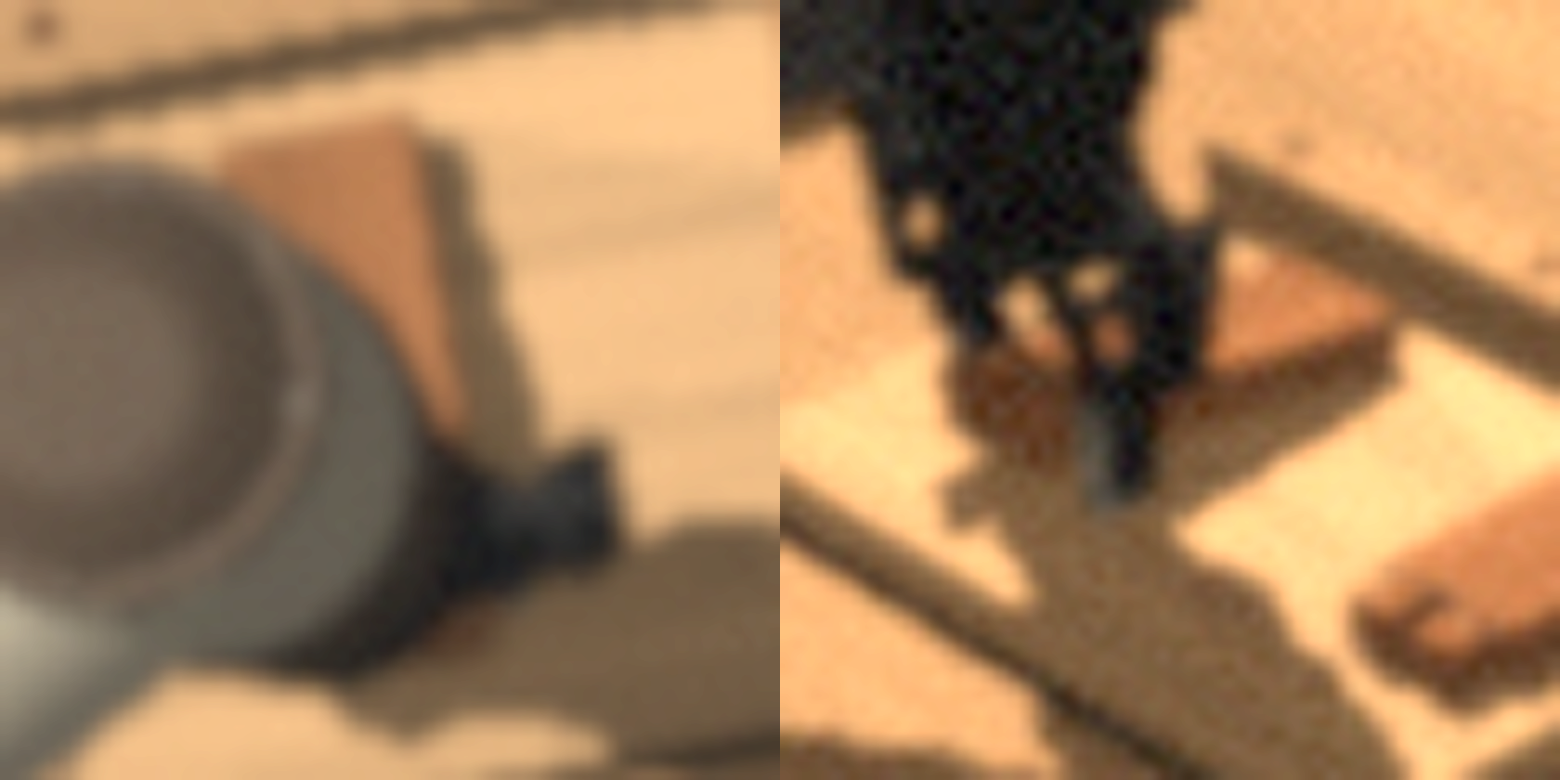

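```bash
cat >> h.py <<'E'
def tri(a,b):
    (o1,v1),(o2,v2)=ray('top',a),ray('side',b); v1=v1[0];v2=v2[0]
    s=np.linalg.lstsq(np.c_[v1,-v2],o2-o1,rcond=None)[0]; p,q=o1+v1*s[0],o2+v2*s[1]; print(((p+q)/2).round(1),'gap',np.linalg.norm(p-q).round(1))
E
python3 -c "
from h import *
c=lambda u,v,x,y:((u+.5)/13-.5+x,(v+.5)/13-.5+y)
tri(c(408,118,227,158),c(605,298,267,145))
tri(c(410,120,227,158),c(600,300,267,145))
tri(c(488,625,227,158),c(260,460,267,145))
for z in(22,26,30,34,40): print(z,onz('side',c(610,375,267,145),z)[0].round(1),onz('top',c(408,118,227,158),z+18)[0].round(1))
"
```

```text
[629.6 191.   45.5] gap 1.9
[628.4 190.8  45.4] gap 3.3
[500.6 171.3  45.7] gap 4.7
22 [626.3 186.3  22. ] [631.6 191.3  40. ]
26 [622.7 180.6  26. ] [630.7 190.7  44. ]
30 [619. 175.  30.] [629.9 190.1  48. ]
34 [615.4 169.3  34. ] [629.  189.5  52. ]
40 [609.9 160.9  40. ] [627.7 188.6  58. ]
```

>>> send_rows([
  [0, 0, 0],
  [0, 0, -0.003],
  [0.005, 0, -0.007],
  [0.02, 0, -0.008],
  [0.04, 0, -0.008],
  [0.058, 0, -0.008],
  [0.068, 0, -0.008],
  [0.07, 0, -0.008],
  [0.07, 0, -0.005],
  [0.07, 0, -0.002],
  [0.07, 0, 0],
  [0.07, 0, 0],
], yaw=[0, 0, 0, 0, 0, 0, 0, 0, 0, 0, 0, 0], fingers=[109, 110, 110, 110, 110, 110, 110, 110, 110, 110, 110, 106])

```text
clock: 23.1
position: [446.0, 183.5, 22.4]
ee_rot: [-0.091, 0.996, -0.002, 0.002]
contact_force: [-0.2, 0.8, -0.2]
gripper_width: 50.0
```

```bash
python3 shot.py s 510 185 30 40 10
```

```text
top origin 220 163
side origin 247 141
23.2 [445.9 183.4  22.5] F [ 0.5  1.2 -0.7] T [ 0.08 -0.05  0.06] w 50.1 psi -169.58 tilt [ 0.0032 -0.003  -1.    ] j [ 0.73  0.42 -0.59  0.01 -0.56 -2.13]
```

View pics/c_s.png

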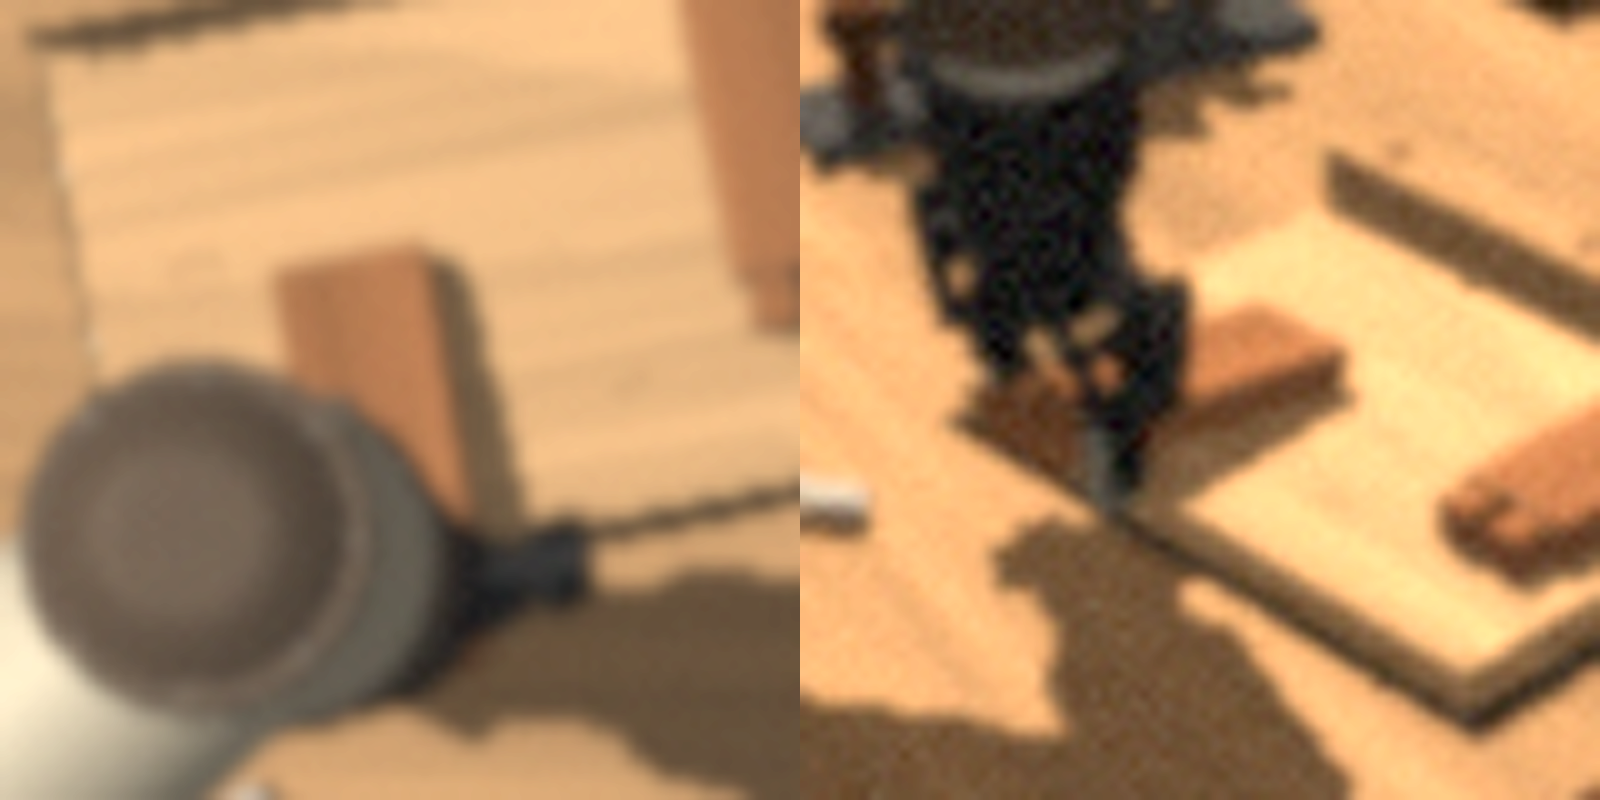

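>>> send_rows([
  [0.003, 0, 0],
  [0.006, 0, 0],
  [0.006, 0, 0.001],
  [0.006, 0, 0.003],
  [0.006, 0, 0.005],
  [0.006, 0, 0.006],
  [0.006, 0, 0.006],
], yaw=[0, 0, 0, 0, 0, 0, 0], fingers=[107, 107, 106, 106, 106, 106, 106])

```text
clock: 23.9
position: [439.9, 182.2, 16.3]
ee_rot: [-0.091, 0.996, -0.002, 0.001]
contact_force: [-0.2, 0.3, -0.2]
gripper_width: 49.9
```

```bash
python3 shot.py t 510 185 30 40 10
```

```text
top origin 220 163
side origin 247 141
24.0 [440.  182.2  16.4] F [-0.2  0.1 -1. ] T [-0.03  0.09  0.06] w 49.9 psi -169.58 tilt [ 0.0031 -0.0031 -1.    ] j [ 0.74  0.42 -0.61  0.01 -0.54 -2.13]
```

View pics/c_t.png

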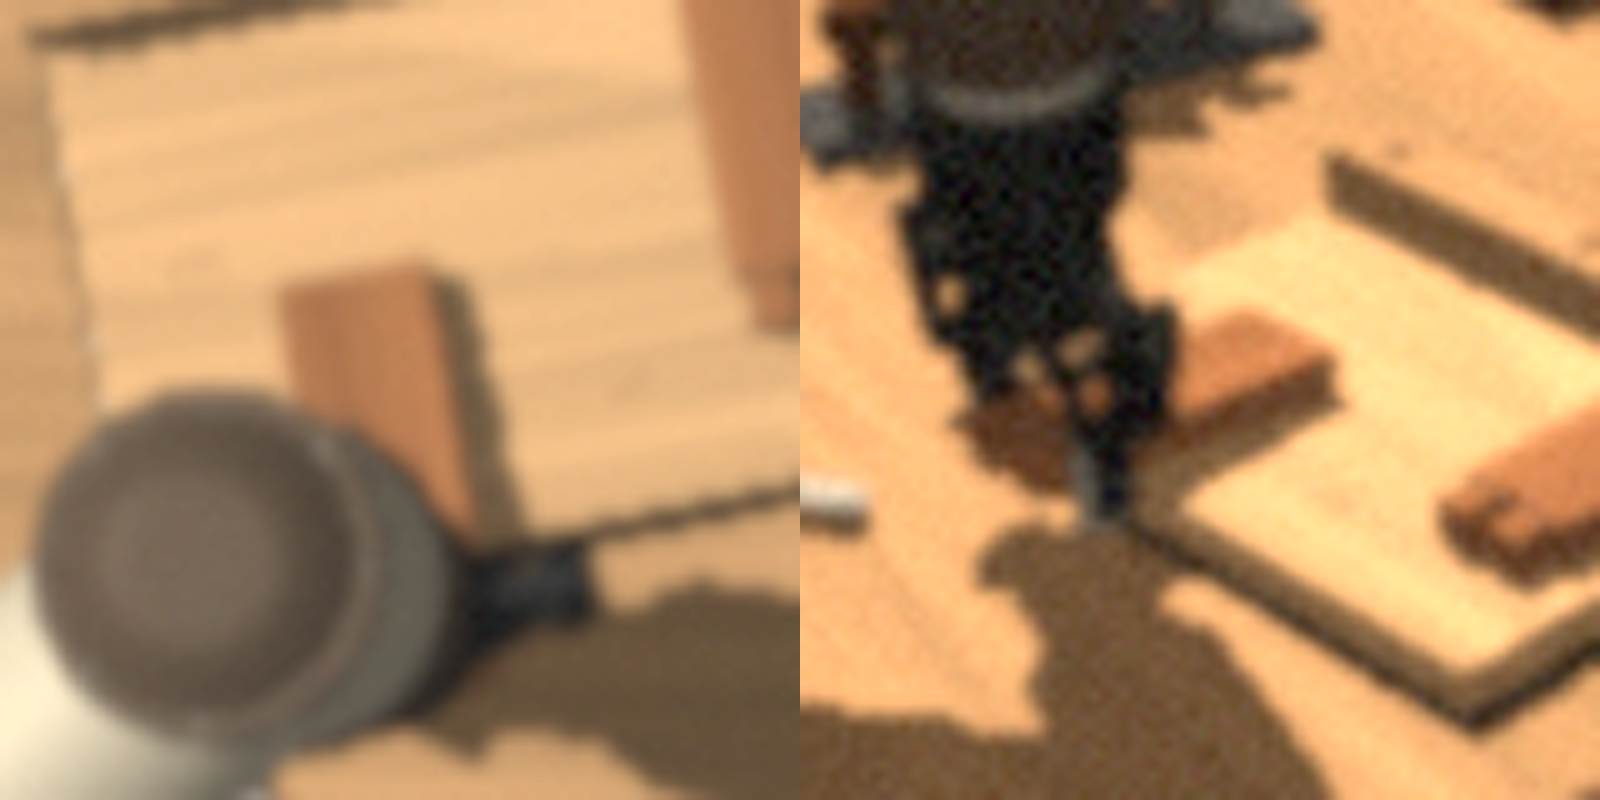

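>>> send_rows([
  [0, 0, 0.001],
  [0, 0, 0.002],
  [0, 0, 0.003],
  [0, 0, 0.003],
], yaw=[0, 0, 0, 0], fingers=[106, 106, 106, 106])

```text
clock: 24.4
position: [440.0, 182.2, 13.3]
ee_rot: [-0.091, 0.996, -0.002, 0.001]
contact_force: [-0.6, 0.2, -0.3]
gripper_width: 49.6
```

```bash
python3 -c "
from h import *
st()"
```

```text
24.4 [440.  182.2  13.3] F [-0.6  0.2 -0.3] T [0.04 0.1  0.03] w 49.6 psi -169.57 tilt [ 0.003  -0.0032 -1.    ] j [ 0.74  0.43 -0.61  0.01 -0.53 -2.13]
```

>>> send_rows([
  [0, 0, 0.001],
  [0, 0, 0.002],
  [0, 0, 0.0025],
  [0, 0, 0.0025],
], yaw=[0, 0, 0, 0], fingers=[106, 106, 106, 106])

```text
clock: 24.8
position: [440.0, 182.2, 10.7]
ee_rot: [-0.091, 0.996, -0.002, 0.001]
contact_force: [-0.5, 0.1, 0.0]
gripper_width: 49.7
```

```bash
python3 shot.py u 510 185 30 40 10
```

```text
top origin 220 163
side origin 247 141
24.9 [440.  182.2  10.8] F [-2.  -0.  -0.3] T [ 0.02  0.11 -0.01] w 49.7 psi -169.58 tilt [ 0.0029 -0.0032 -1.    ] j [ 0.74  0.43 -0.62  0.01 -0.52 -2.13]
```

View pics/c_u.png

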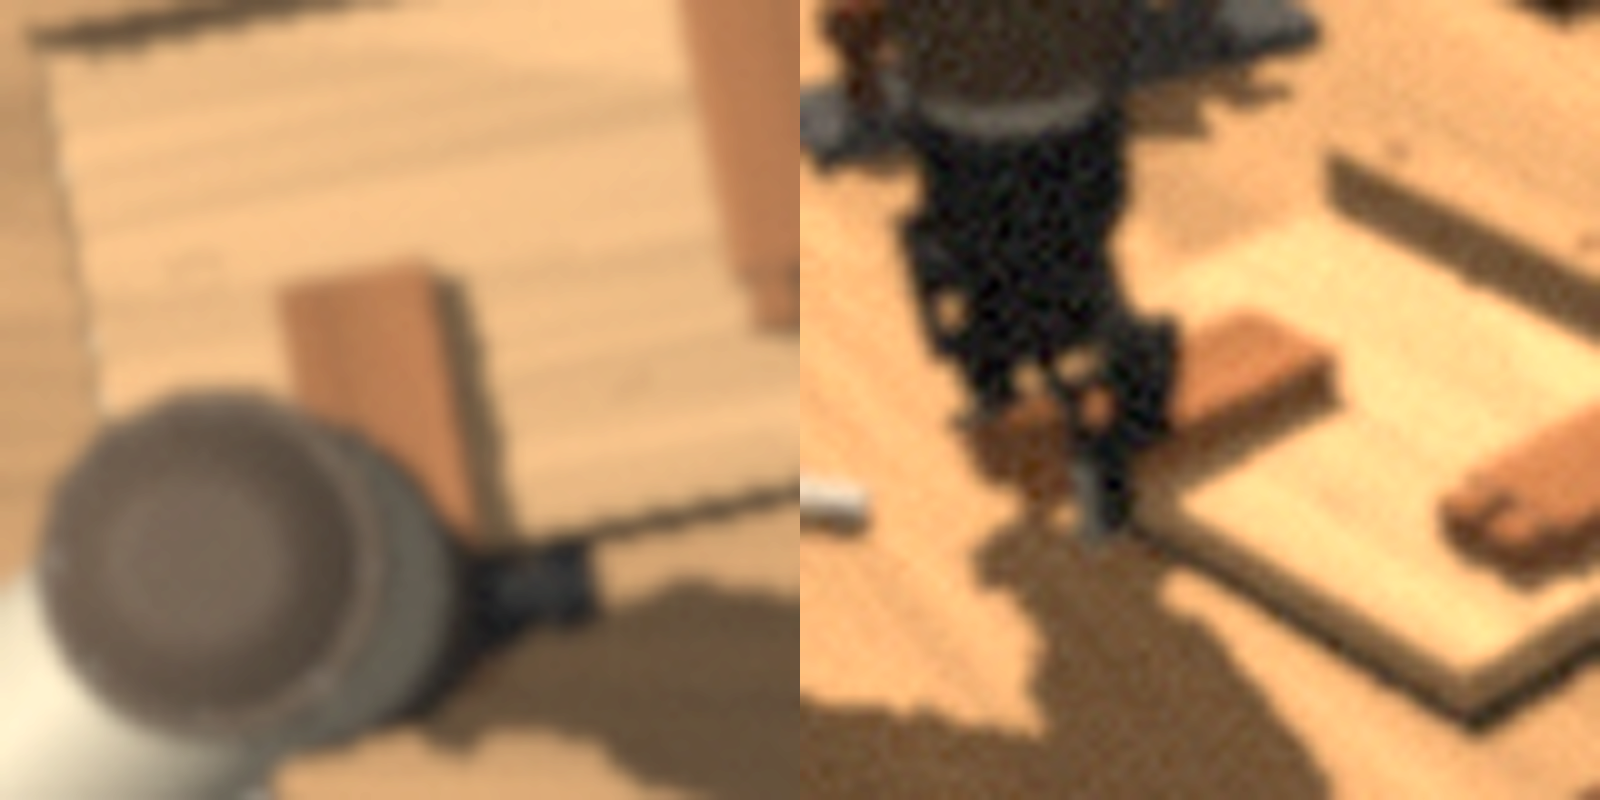

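>>> send_rows([
  [0, 0, 0.001],
  [0, 0, 0.002],
  [0, 0, 0.003],
  [0, 0, 0.003],
], yaw=[0, 0, 0, 0], fingers=[106, 106, 106, 106])

```text
clock: 25.3
position: [440.0, 182.2, 7.6]
ee_rot: [-0.091, 0.996, -0.002, 0.001]
contact_force: [-1.0, -0.3, -0.7]
gripper_width: 49.6
```

```bash
python3 -c "
from h import *
st()"
```

```text
25.3 [440.  182.2   7.6] F [-1.  -0.3 -0.7] T [0.01 0.12 0.  ] w 49.6 psi -169.57 tilt [ 0.0028 -0.0034 -1.    ] j [ 0.74  0.44 -0.62  0.01 -0.51 -2.13]
```

```bash
python3 shot.py v 490 180 30 30 13
```

```text
top origin 231 180
side origin 253 153
25.4 [440.  182.2   7.7] F [-0.6  0.2  0.6] T [0.04 0.08 0.02] w 50.1 psi -169.58 tilt [ 0.0029 -0.0033 -1.    ] j [ 0.74  0.44 -0.62  0.01 -0.51 -2.13]
```

View pics/c_v.png

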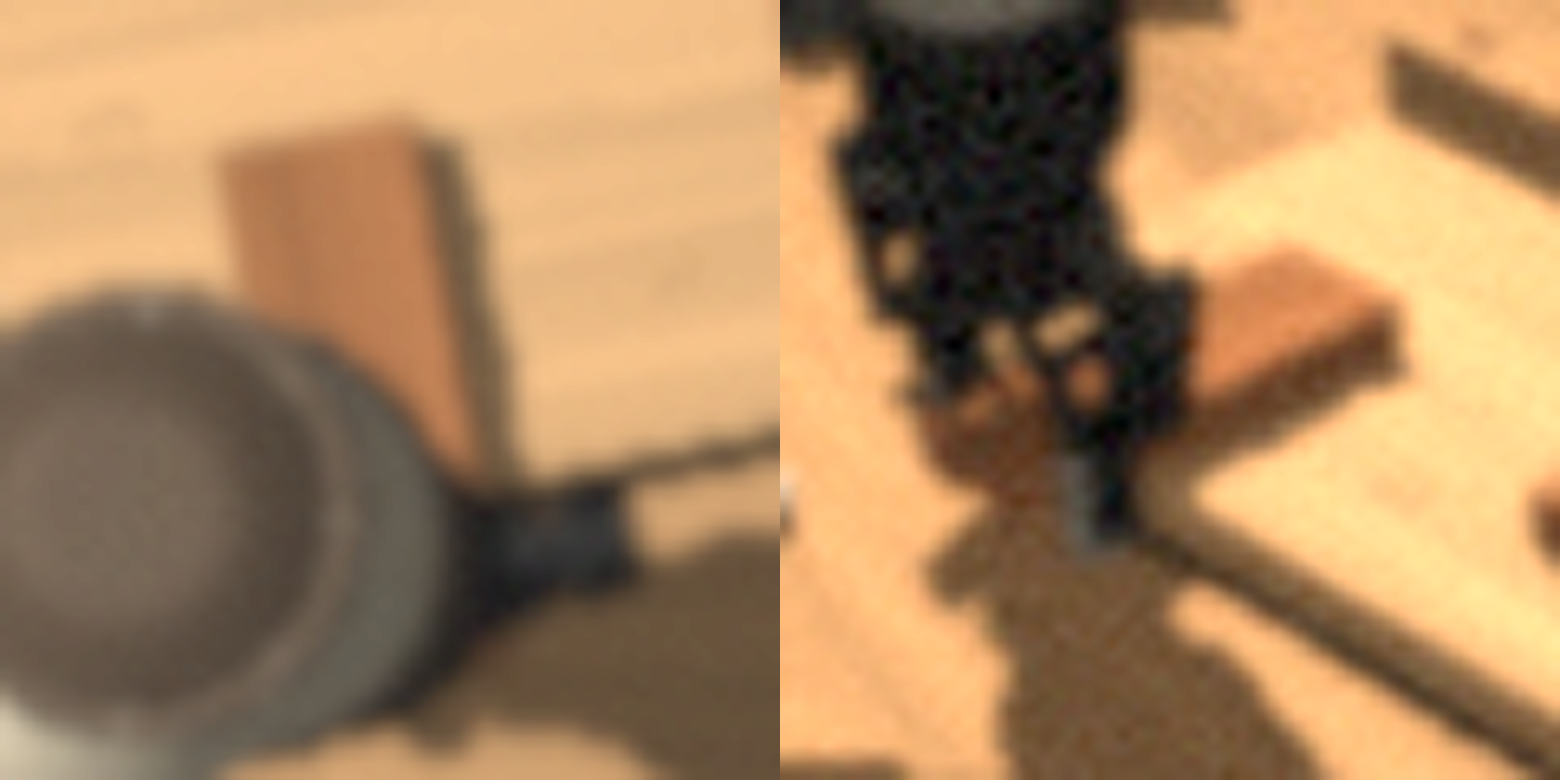

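>>> send_rows([
  [0, 0, 0.001],
  [0, 0, 0.002],
  [0, 0, 0.003],
  [0, 0, 0.003],
], yaw=[0, 0, 0, 0], fingers=[106, 106, 106, 106])

```text
clock: 25.8
position: [440.0, 182.2, 4.8]
ee_rot: [-0.091, 0.996, -0.002, 0.001]
contact_force: [-0.6, -0.3, 0.5]
gripper_width: 50.1
```

```bash
python3 shot.py w 490 180 30 30 13
```

```text
top origin 231 180
side origin 253 153
25.9 [439.9 182.1   4.7] F [-0.5  0.2 -0.1] T [ 0.02  0.28 -0.  ] w 50.0 psi -169.58 tilt [ 0.0027 -0.0034 -1.    ] j [ 0.74  0.44 -0.62  0.01 -0.51 -2.13]
```

View pics/c_w.png

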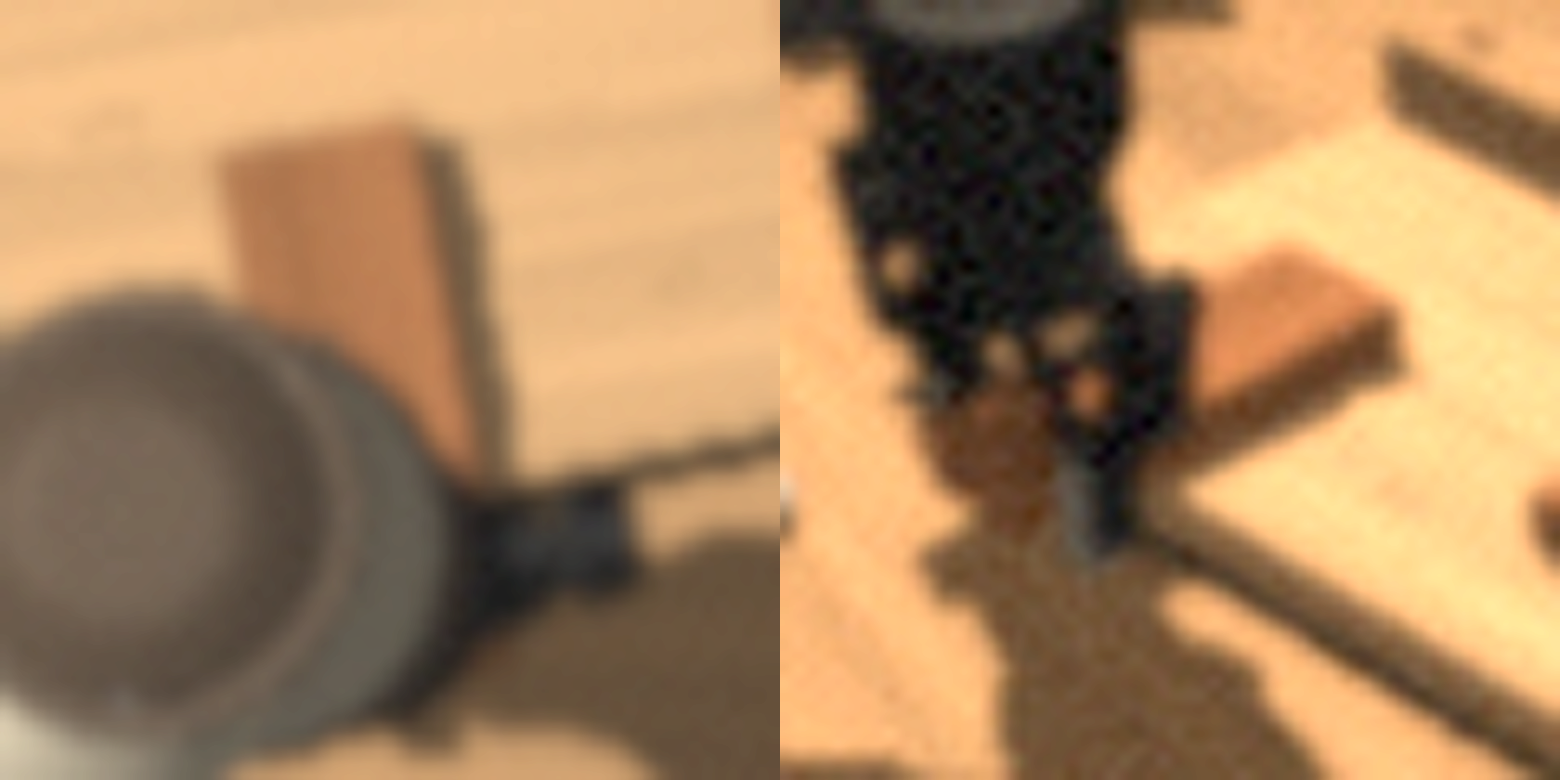

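```bash
python3 -c "
from ov import *
c=lambda u,v,x,y:((u+.5)/13-.5+x,(v+.5)/13-.5+y)
a=onz('top',c(222,157,231,180),40)[0];b=onz('top',c(408,124,231,180),40)[0];print(a,b,np.linalg.norm(a-b))
m=(a+b)/2; u=np.r_[np.cos(np.radians(190.4)),np.sin(np.radians(190.4)),0]
g=m+u*105; g[2]=31
ov('pics/side_w.png','pics/o1.png',255,150,60,g,[(190.4,0,(0,255,0))],sc=10)
ov('pics/top_w.png','pics/o2.png',233,178,60,g,[(190.4,0,(0,255,0))],'top',sc=10)
cv2.imwrite('pics/ow.png',np.hstack([cv2.imread('pics/o1.png'),cv2.imread('pics/o2.png')])[:, :])"
```

```text
[549.67249043 224.385219    40.        ] [557.24486646 178.08324758  40.        ] 46.91709108825663
```

View pics/ow.png

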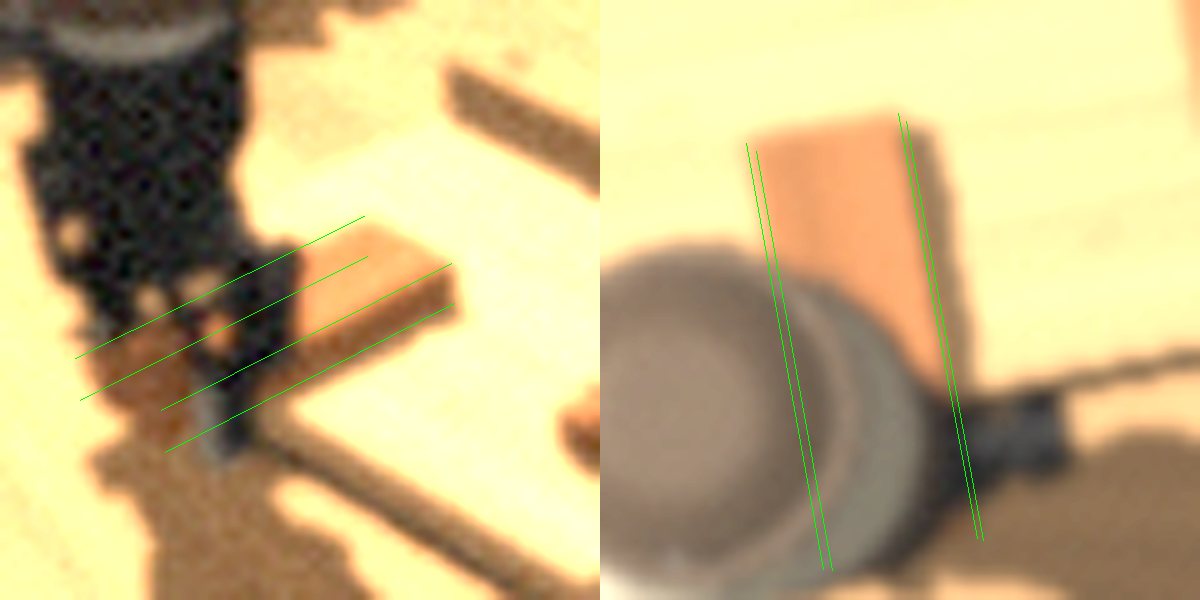

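>>> send_rows([
  [0, 0, 0],
  [0, 0, 0],
  [0, 0, 0],
  [0, 0, 0],
  [0, 0, 0],
  [0, 0, 0],
], yaw=[0, 0, 0, 0, 0, 0], fingers=[105.6, 105.2, 104.8, 104, 102, 98])

```text
clock: 26.5
position: [440.0, 182.1, 4.7]
ee_rot: [-0.091, 0.996, -0.002, 0.001]
contact_force: [-0.7, -0.7, -0.0]
gripper_width: 52.4
```

```bash
python3 shot.py x 490 180 30 30 13
```

```text
top origin 231 180
side origin 253 153
26.6 [440.  182.2   4.7] F [ 0.5 -0.1  0.7] T [ 0.05  0.01 -0.08] w 52.5 psi -169.58 tilt [ 0.0028 -0.0033 -1.    ] j [ 0.74  0.44 -0.62  0.01 -0.51 -2.13]
```

View pics/c_x.png

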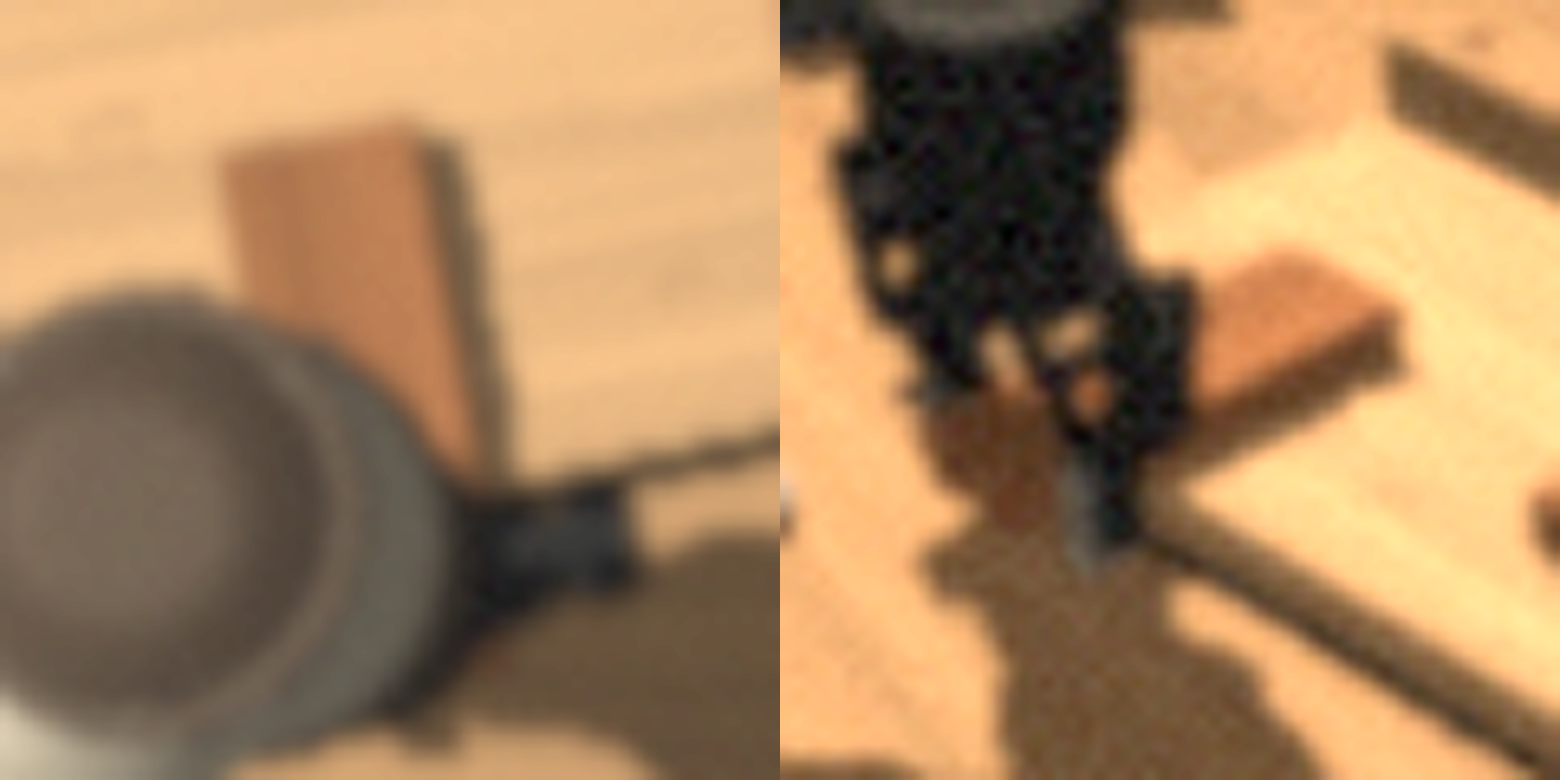

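>>> send_rows([
  [0, 0, 0],
  [0, 0, -0.006],
  [0, 0, -0.015],
  [0, 0, -0.021],
  [-0.008, 0, -0.021],
  [-0.022, 0, -0.021],
  [-0.036, 0, -0.021],
  [-0.042, 0, -0.021],
  [-0.042, 0, -0.0205],
  [-0.042, 0, -0.0205],
  [-0.042, 0, -0.0205],
  [-0.042, 0, -0.0205],
], yaw=[0, 0, 0, 0, 0, 0, 0, 0, 0, 0, 0, 0], fingers=[90, 85, 85, 85, 85, 85, 85, 85, 95, 103, 108, 110])

```text
clock: 27.8
position: [480.5, 189.5, 25.3]
ee_rot: [-0.091, 0.996, -0.002, 0.001]
contact_force: [-0.2, 0.4, -0.6]
gripper_width: 49.5
```

```bash
python3 shot.py y 500 180 30 30 13
```

```text
top origin 231 176
side origin 256 152
27.9 [480.6 189.5  25.3] F [-0.2  0.1  0.5] T [-0.08  0.2  -0.03] w 49.3 psi -169.57 tilt [ 0.002  -0.0039 -1.    ] j [ 0.69  0.46 -0.51  0.01 -0.61 -2.09]
```

View pics/c_y.png

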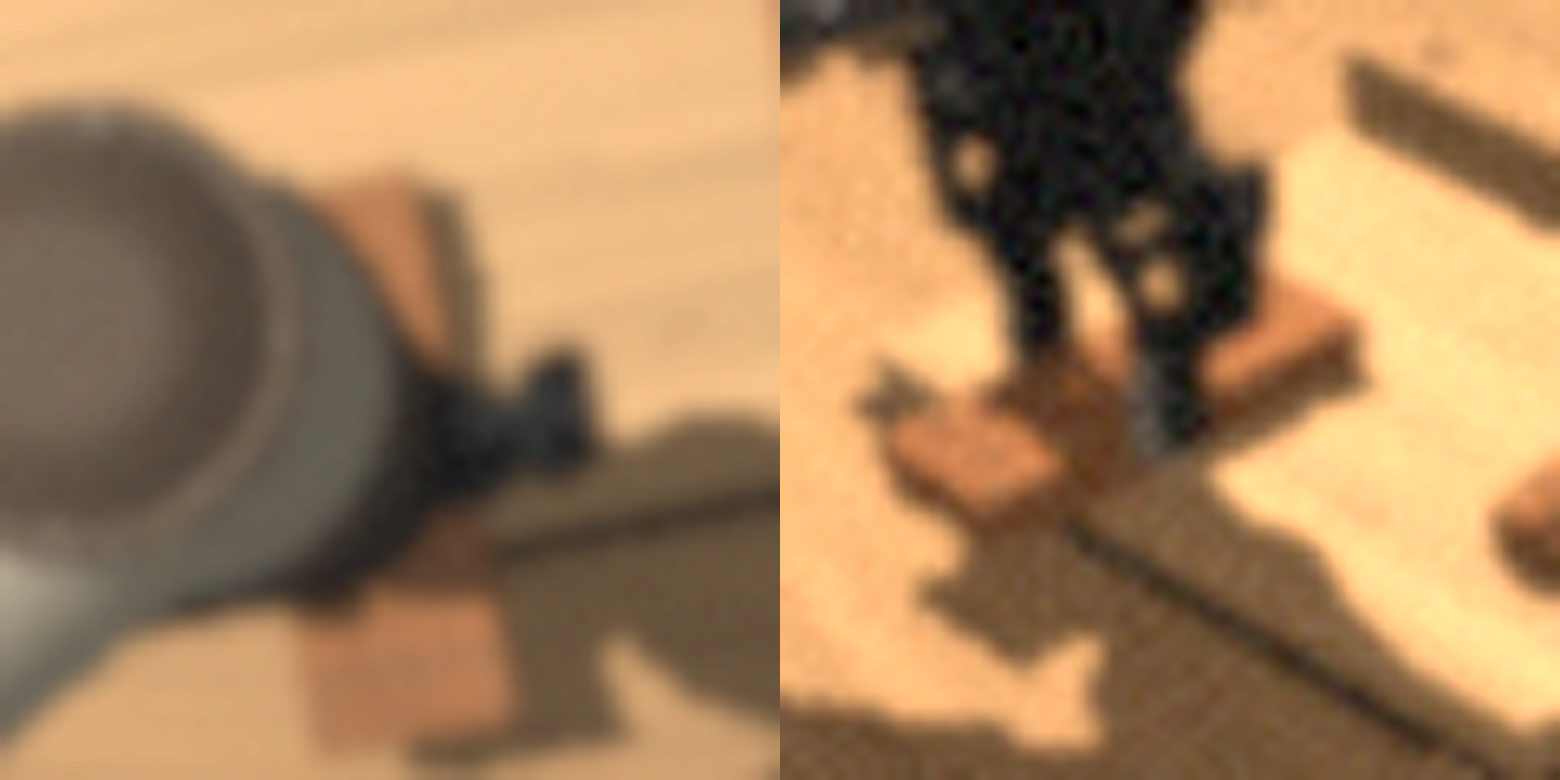

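>>> send_rows([
  [-0.005, 0, 0],
  [-0.013, 0, 0],
  [-0.022, 0, 0],
  [-0.032, 0, 0],
  [-0.042, 0, 0],
  [-0.052, 0, 0],
  [-0.062, 0, 0],
  [-0.072, 0, 0],
  [-0.08, 0, 0],
  [-0.085, 0, 0],
  [-0.088, 0, 0],
  [-0.088, 0, 0],
], yaw=[0, 0, 0, 0, 0, 0, 0, 0, 0, 0, 0, 0], fingers=[110, 110, 110, 110, 110, 110, 110, 110, 110, 110, 110, 110])

```text
clock: 29.1
position: [567.7, 205.7, 25.3]
ee_rot: [-0.091, 0.996, -0.002, 0.001]
contact_force: [0.1, -0.0, -0.1]
gripper_width: 49.3
```

```bash
python3 shot.py z 600 190 30 30 13
```

```text
top origin 228 146
side origin 277 143
29.2 [567.2 205.6  25.3] F [ 0.1  1.2 -0.8] T [ 0.   -0.03  0.01] w 49.3 psi -169.57 tilt [ 0.0024 -0.0036 -1.    ] j [ 0.62  0.56 -0.28  0.01 -0.72 -2.01]
```

View pics/c_z.png

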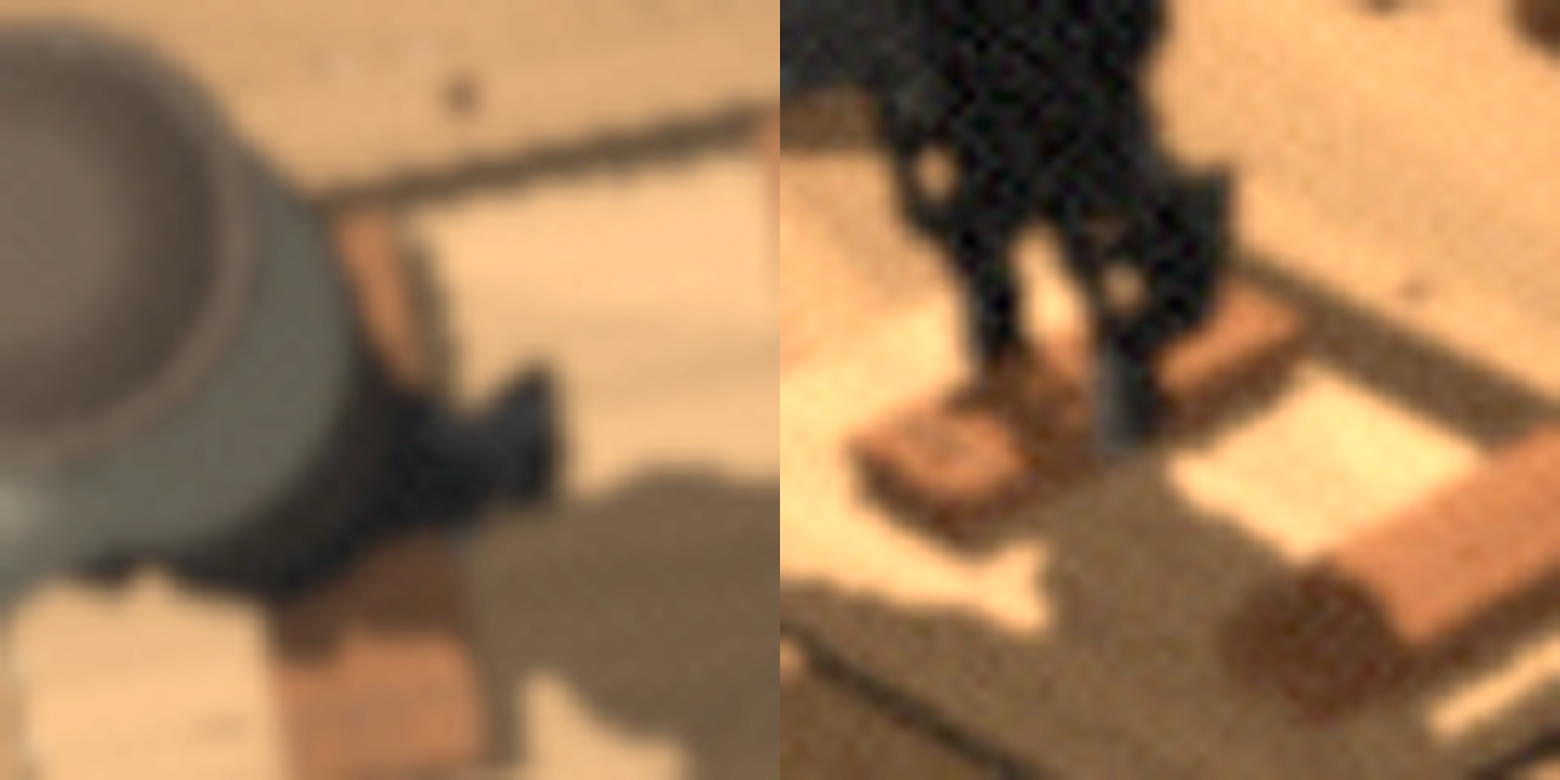

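>>> send_rows([
  [-0.002, 0, 0],
  [-0.004, 0, 0],
  [-0.006, 0, 0],
  [-0.0075, 0, 0],
  [-0.009, 0, 0],
  [-0.01, 0, 0],
  [-0.01, 0, 0],
], yaw=[0, 0, 0, 0, 0, 0, 0], fingers=[110, 110, 110, 110, 110, 110, 110])

```text
clock: 29.9
position: [575.6, 207.1, 25.3]
ee_rot: [-0.091, 0.996, -0.002, -0.001]
contact_force: [-5.1, -0.2, 3.9]
gripper_width: 49.4
```

>>> send_rows([
  [0, 0, 0],
  [0, 0, 0],
  [0, 0, 0],
  [0, 0, 0],
  [0, 0, -0.01],
  [0, 0, -0.03],
  [0.01, 0, -0.055],
  [0.04, 0, -0.06],
  [0.075, 0, -0.06],
  [0.1, 0, -0.06],
  [0.105, 0, -0.06],
  [0.105, 0, -0.06],
], yaw=[0, 0, 0, 0, 0, 0, 0, 0, 0, 0, 0, 0], fingers=[106, 102, 92, 85, 85, 85, 85, 120, 200, 255, 255, 255])

```text
clock: 31.1
position: [472.6, 188.7, 86.5]
ee_rot: [-0.091, 0.996, -0.002, 0.0]
contact_force: [0.6, 0.4, -0.3]
gripper_width: 0.2
```

```bash
python3 shot.py za 590 170 30 30 13
```

```text
top origin 234 149
side origin 277 146
31.2 [473.8 189.1  86.1] F [ 0.2  0.4 -0.4] T [ 0.06 -0.07  0.03] w -0.3 psi -169.56 tilt [ 0.0014 -0.0036 -1.    ] j [ 0.7   0.35 -0.46  0.01 -0.76 -2.09]
```

View pics/c_za.png

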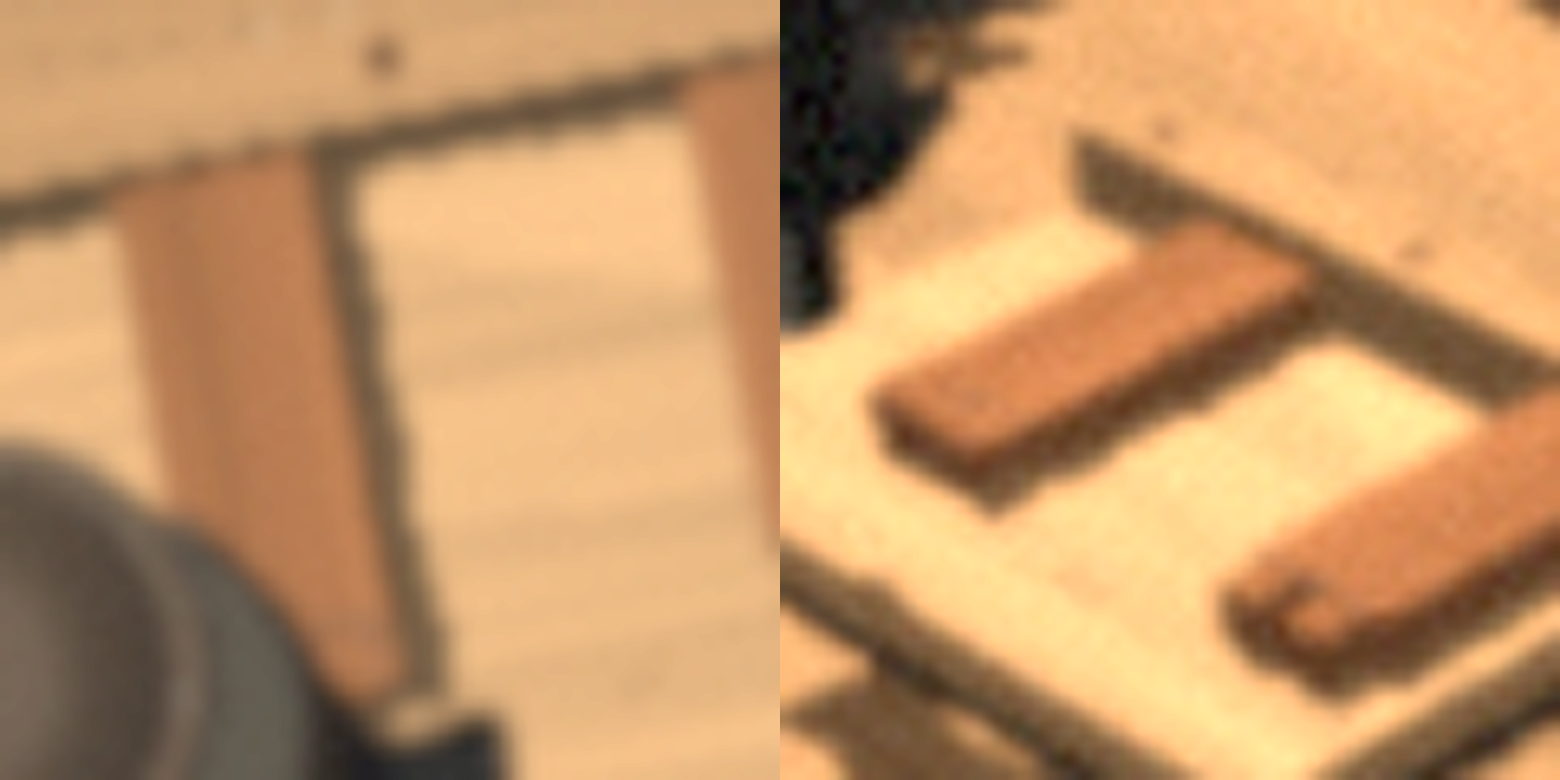

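>>> send_rows([
  [0, 0, 0.015],
  [0, 0, 0.04],
  [0, 0, 0.055],
  [0, 0, 0.057],
  [-0.006, 0, 0.057],
  [-0.013, 0, 0.057],
  [-0.018, 0, 0.057],
  [-0.021, 0, 0.057],
  [-0.024, 0, 0.057],
  [-0.026, 0, 0.057],
], yaw=[0, 0, 0, 0, 0, 0, 0, 0, 0, 0], fingers=[255, 255, 255, 255, 255, 255, 255, 255, 255, 255])

```text
clock: 32.2
position: [499.8, 193.7, 29.4]
ee_rot: [-0.091, 0.996, -0.002, 0.001]
contact_force: [0.0, 0.2, 0.7]
gripper_width: 0.1
```

```bash
python3 shot.py zb 550 180 30 30 13
```

```text
top origin 231 161
side origin 267 148
32.3 [499.6 193.7  29.3] F [0.2 0.2 0.1] T [-0.03  0.   -0.06] w -0.0 psi -169.56 tilt [ 0.0017 -0.0034 -1.    ] j [ 0.67  0.47 -0.45  0.01 -0.65 -2.07]
```

View pics/c_zb.png

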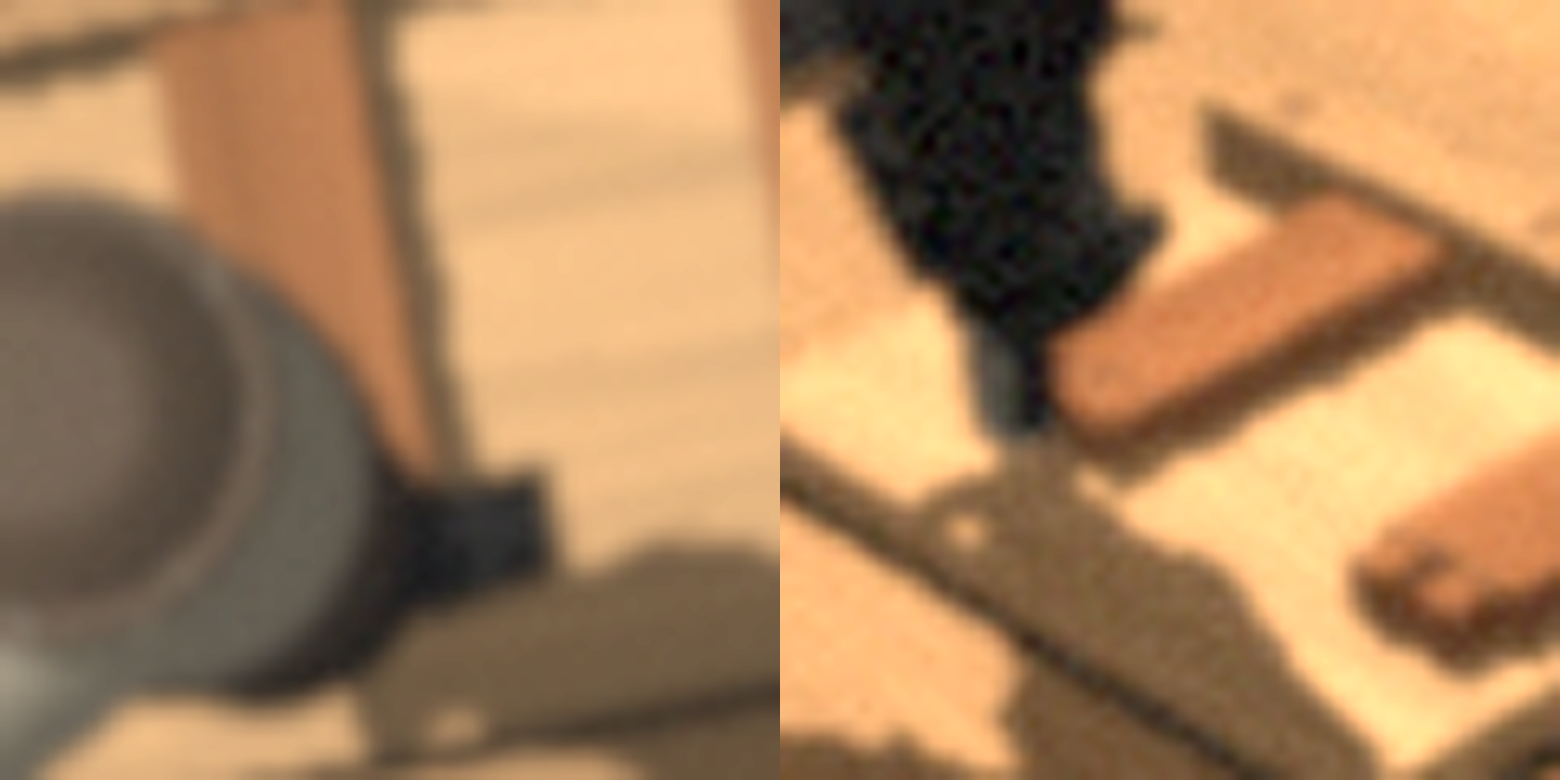

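Fingers are right at the tail end; push on a few mm gently.

>>> send_rows([
  [-0.001, 0, 0],
  [-0.002, 0, 0],
  [-0.003, 0, 0],
  [-0.004, 0, 0],
  [-0.005, 0, 0],
  [-0.005, 0, 0],
], yaw=[0, 0, 0, 0, 0, 0], fingers=[255, 255, 255, 255, 255, 255])

```text
clock: 32.9
position: [501.9, 193.7, 28.9]
ee_rot: [-0.091, 0.996, -0.003, -0.002]
contact_force: [-7.7, 2.3, 4.9]
gripper_width: 0.2
```

>>> send_rows([
  [0.003, 0, 0],
  [0.01, 0, 0],
  [0.025, 0, 0],
  [0.03, 0, -0.02],
  [0.03, 0, -0.06],
  [0.03, 0, -0.1],
  [0.03, -0.03, -0.15],
  [0.03, -0.06, -0.18],
  [0.03, -0.1, -0.18],
  [0.03, -0.14, -0.18],
  [0.03, -0.16, -0.18],
  [0.03, -0.16, -0.18],
], yaw=[0, 0, 0, 0, 0, 0, 0, 0, 0, 0, 0, 0], fingers=[255, 255, 255, 255, 255, 255, 255, 255, 255, 255, 255, 255])

```text
clock: 34.1
position: [501.9, 29.8, 209.9]
ee_rot: [-0.089, 0.996, -0.003, -0.002]
contact_force: [0.4, -0.0, -0.4]
gripper_width: -0.3
```

```bash
python3 shot.py zc 590 160 30 30 13
```

```text
top origin 237 149
side origin 279 147
34.2 [501.8  31.7 209.8] F [ 0.1  0.1 -0. ] T [ 0.05  0.01 -0.01] w -0.3 psi -169.67 tilt [-0.0032 -0.0057 -1.    ] j [ 0.39  0.2  -0.32  0.   -1.06 -1.78]
```

View pics/c_zc.png

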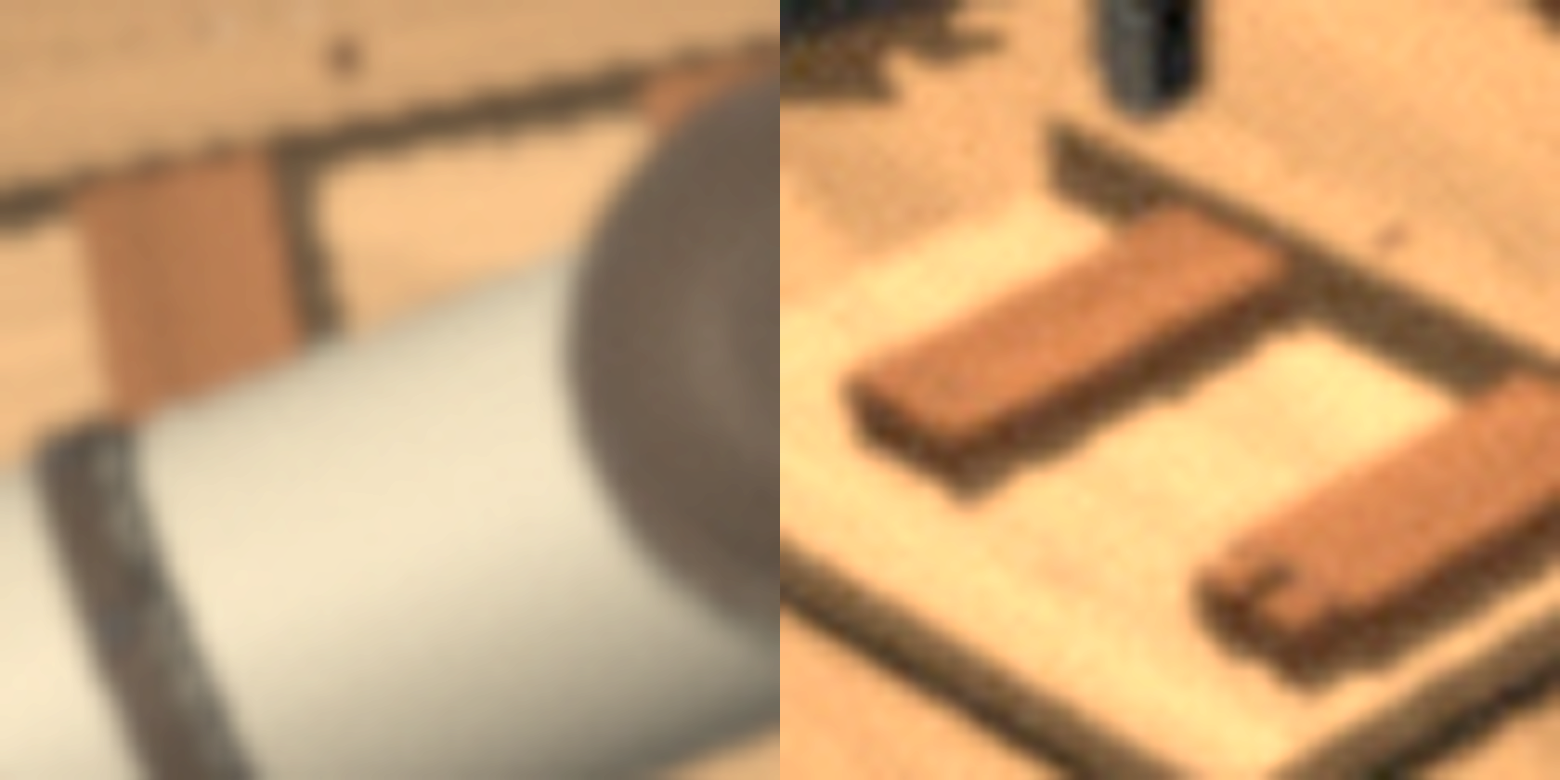

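View pics/top_zc.png

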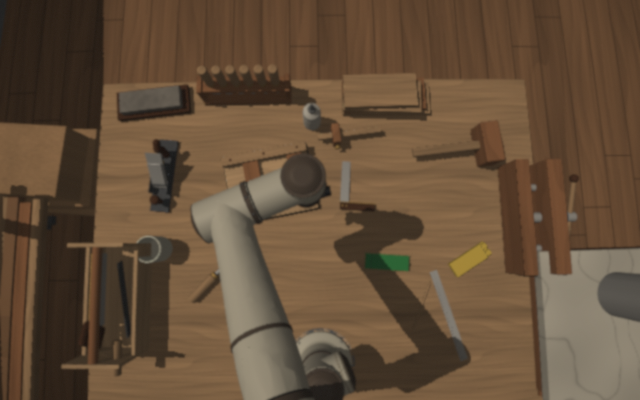

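>>> send_rows([
  [0, -0.02, 0],
  [0, -0.05, 0],
  [0, -0.09, 0],
  [0, -0.13, 0],
  [0, -0.17, 0],
  [0, -0.21, 0],
  [0, -0.24, 0],
  [0, -0.25, 0],
  [0, -0.25, 0],
], yaw=[0, 0, 0, 0, 0, 0, 0, 0, 0], fingers=[255, 255, 255, 255, 255, 255, 255, 255, 255])

```text
clock: 35.1
position: [546.9, -214.2, 210.5]
ee_rot: [-0.09, 0.996, -0.003, -0.002]
contact_force: [-1.0, -0.8, -0.4]
gripper_width: -0.0
```

```bash
python3 shot.py zd 590 160 30 30 13
python3 - <<'E'
from h import *
im=cv2.imread('pics/top_zd.png')
for f in('top0','top_zd'):
  im=cv2.imread(f'pics/{f}.png')
  for nm,(x,y,w,h) in {'new':(238,155,32,55),'twin':(280,145,35,55)}.items():
    s=im[y:y+h,x:x+w].astype(float); m=((s[:,:,2]/(s[:,:,1]+1)>1.39)&(s[:,:,2]>82)).astype(np.uint8)
    cs=cv2.findContours(m,0,2)[0]
    if not cs: print(f,nm,None);continue
    c=max(cs,key=cv2.contourArea)
    if cv2.contourArea(c)<100: print(f,nm,'-');continue
    X=onz('top',cv2.boxPoints(cv2.minAreaRect(c))+[x,y],40); 
    r=cv2.minAreaRect(X[:,:2].astype(np.float32)); C=np.array([580.2,152.6]); a=np.radians(10.4); d=X[:,:2].mean(0)-C
    e=[X[i+1]-X[i] for i in range(3)]; e=max(e,key=np.linalg.norm)
    print(f,nm,X.mean(0).round(1),r[1],'ang',np.degrees(np.arctan2(e[1],e[0])).round(2)%180,'xc,yc',(d@[np.cos(a),np.sin(a)]).round(1),(d@[-np.sin(a),np.cos(a)]).round(1))
E
```

```text
top origin 237 149
side origin 279 147
35.2 [ 546.7 -212.9  210.9] F [ 0.  -0.8  0.4] T [-0.01 -0.03  0.04] w -0.0 psi -169.6 tilt [-0.0037 -0.0054 -1.    ] j [-0.09  0.34 -0.12  0.01 -1.12 -1.3 ]
top0 new None
top0 twin [607.5  62.8  40. ] (138.5596466064453, 48.243961334228516) ang 10.409999999999997 xc,yc 10.7 -93.2
top_zd new [580.8 205.1  40. ] (139.13853454589844, 48.945587158203125) ang 10.009999999999991 xc,yc 10.1 51.5
top_zd twin [607.5  63.   40. ] (139.00408935546875, 48.795318603515625) ang 11.180000000000007 xc,yc 10.7 -93.1
```

View pics/c_zd.png

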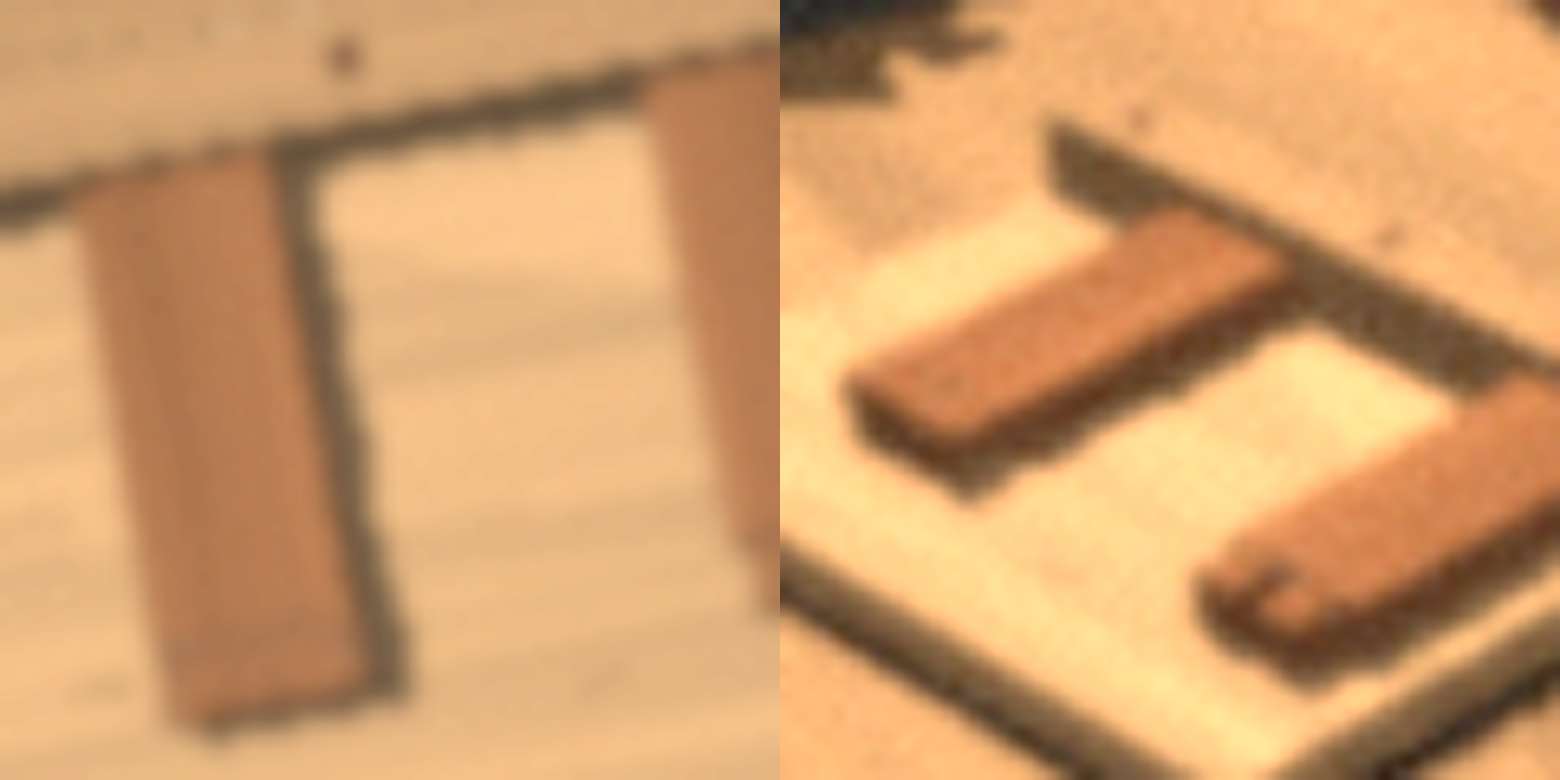

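View pics/side_zd.png

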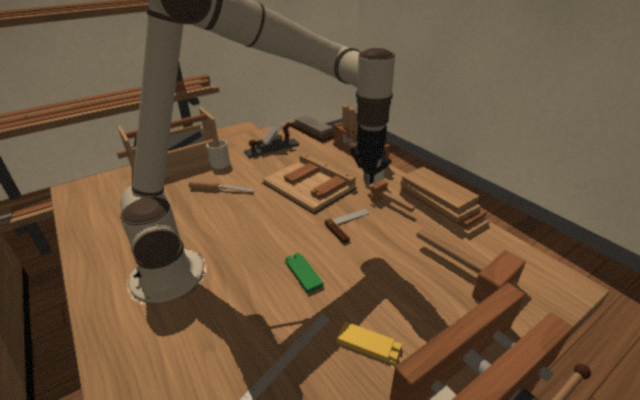

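```bash
python3 -c "
from bench import job_done
print(job_done())"
```

```text
the job is handed in; nothing more can be done
None
```

The loose board is turned over and lies flat on the chopping board beside the twin. Its chopped face is down, its tails point away from the stop, and its plain end is against the stop. I released it and handed the job in at about 35 s.

- **Turning it over:** I held the board lightly across its width and pivoted it up onto its plain end on the bench. I re-gripped it there, carried it to the chopping board and pivoted it down towards the open side.
- **Extra step:** the board sat too high in the fingers to lay it flat on the spot. I lowered it flat with its tails overhanging the open edge, released it slowly, re-gripped it and slid it to the stop. A final push of about 8 N on the tail end made it tight.
- **Position check:** the last top picture puts the board's centre 10.1 mm along the chopping board's x, where exactly tight would be 10. Its angle measured 10.0° against about 10.4° for the stop, which is within pixel accuracy. Its upper face shows only pencil lines.
- **Twin and tools:** the twin's centre is within 0.2 mm of where it was. Its measured angle shifted from 10.4° to 11.2°; I took that as pixel noise, because the arm never touched it. By eye, the tools and the green and yellow look-alikes are where they were.
- **What went differently:** my first lift raised the board level without pivoting, so I set it back down and used a lighter grip. While I lowered the board over the edge, the wrist force hardly changed, so I judged it flat from the pictures. It did not visibly move on release.

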